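Fit the press plate on a test fixture and lock it

ROBOT

A 6-joint arm with a two-finger parallel gripper is mounted at the origin on a cart in front of the work surface, level with it; the furniture and walls round the work are solid. World frame = base frame: x ahead of the robot, y to its left, z up, the work surface at z = 0. Lengths are in m, angles in rad, forces in N, time in s.
With the tool pointing down it reaches from about 0.4 to 0.825 m from the base axis. Payload 7 kg.
Tool frame: the origin (TCP) lies midway between the tips of the shut fingers; the grasp point (between the pads) lies hold_point_z behind it (hold_point_z is the distance from the TCP to the grasp point, in m); z points along the fingers, y is the line along which they close (so a half turn about z gives the same grasp; the last joint's range is limited). The gripper opens to 88 mm and grips with 3 to 60 N. Pads are 19 mm wide; open, the fingers measure 130 mm over their backs; the gripper's body (78 mm by 193 mm) begins 47 mm behind the grasp point.
Start: joints at [-0.859, 0.359, 0.012, 0, -1.224, -0.288], TCP at [0.278, -0.615, 0.227] pointing down, gripper open.
Joint ranges: [-3.07, 3.07], [-1.43, 2.12], [-1.02, 1.25], [-3.03, 1.67], [-3.05, -0], [-3.03, 3.03]. Speed limits (rad/s): [2.39, 2.39, 3.01, 3.14, 3.14, 3.14].

INTERFACE

Orientations are given as [roll, pitch, yaw] about the fixed x, y, z axes, in that order (R = Rz(yaw) Ry(pitch) Rx(roll)).
In Python, from station import * gives the robot as it stands.
- The arm moves only by the tool apply_moves, never from a script. Its argument "steps" is a list of rows, each an object with "translation": the shift along the world's x, y, z scaled (see below), a list of three; "rotation": the turn, a rotation vector about the world's x, y, z scaled (see below), a list of three. A call has exactly 10 rows; each row is the pose to reach, as a shift and turn from the pose commanded when the call began; what a row does not reach only later rows make up. The controller multiplies each number of a shift by 250 mm and each number of a turn by 30 degrees. A row lasts 1/12 s, in which the tool goes at most 41.7 mm and 7.16 degrees, less where a joint would pass 70% of its speed; a pose out of reach is approached as far as the arm can. A call with a number of a shift or a turn outside -1 to 1 is refused whole. A call with a gripper value outside its range is refused whole. "jaw" is the closure, from -1 (fully open) to 1 (shut), so that 0 is half open, set as the call begins (left out, the last holds). The fingers move at their own pace and stop on an object; "newtons" is the grip in N (left out, the last holds). Time passes only in rows, so rows that repeat a pose let the fingers close, or fill a call up. It gives the time, the measured TCP pose, the force, the opening and the grip force at its end, in the units of the state.
- get_state(): the state, without advancing time (a new reading comes with each control period).
- grab_frame(name): name is "side" or "top" or "wrist"; returns the picture (480x640x3 uint8, blue, green, red); there is no depth.
- camera_model(name): a dict with "fx", "fy", "cx", "cy" (pixels), "xyz" and "rotation" of the camera in the world. Camera axes: x right, y down, z forward; pixel columns grow to the right and rows downward; lengths in m; the calibration is good to about 2 mm. The wrist camera is an equidistant fisheye: a pixel r from the principal point sees the ray r / f radians off the axis. A picture is of the moment at which its call begins: read the wrist's pose just before it. camera_model takes no time and is no camera call; for the wrist camera it gives the pose at the moment of the call.
- job_done(): hands the job in; it is judged then, once.
The state is a dict: "t": time; "q": joint angles; "qd": joint speeds; "joint_efforts": joint torques, N m; "eef_pos": TCP position; "ee_rot": TCP orientation; "force": force on the tool from outside, world axes, zero at the start; "moment": the same for the moment, N m; "width": finger opening in m; "gripper_force": force on a finger pad.
Only numpy, scipy, OpenCV 4.12 (cv2) and the standard library are available. Lean on these libraries where they do the work, as an engineer would, in place of code of your own. Each camera call takes 0.05 s, during which the arm holds its last target. There are 200 camera calls.

TASK

Get the circuit board in the sloping test fixture ready for test: pick up the aluminium press plate by its handle, put it over both guide pins with its red-marked end towards the clamp, and lower it gently until it is fully down with its four white fingers on the board. Then turn the clamp's black wing knob clockwise until the arm lies over the end of the plate and the red pointer stands on the red mark. Do not drop or force the plate, and leave the other things on the desk where they are.

Things in the scene. Friction and masses are not known exactly. Their poses are not given: they have to be found in the camera images.
- press_plate: loose aluminium press plate 140 (y) x 70 (x) x 6 mm, about 0.22 kg, standing on four white press fingers (5 mm thick, at x +-22, y +-31 mm). Origin: under the plate's middle at the finger tips, 16 mm below the plate's underside; z up. Its -y end has a dark pad with a red line. Starts flat on the desk, yaw within +-0.6, red end to the robot's right
- plate_grip (a point): middle of the bar of the plate's black bridge handle, 49 mm above the plate's origin; axes as the plate's. The bar is 12 mm thick (x), 68 mm long (y) and 16 mm high; 19 mm of free space between it and the plate's top, closed by the handle's feet at y +-29 mm
- round_hole (a point): middle of the plate's round hole, 11.5 mm wide, at the plate's underside, 48 mm from the middle at the unmarked end (+y); it goes over the thick pin
- slot_hole (a point): middle of the plate's oblong hole, 8.5 (x) by 12.5 mm (y), at the plate's underside, 48 mm from the middle at the red-marked end (-y); it goes over the thin pin
- fixture: test fixture: a grey wedge-shaped bench case 140 mm deep (x) and 220 mm wide (y) with a black deck that slopes 28 degrees, low towards the robot. It does not move. Origin: centre of its underside on the desk; x away from the robot, z up
- seat (a point): middle of the top face of the green board in the fixture, 8 mm above the deck: the plate's origin comes to lie here, axes as the plate's. x up the slope, y to the robot's left, z square out of the deck, leaning 28 degrees from vertical towards the robot. Plate fully down: underside at z = 16 mm, top at 22. The board's parts rise 9 mm. The clamp's axis is at x = 0, y = -104 mm
- thick_pin (a point): tip of the 10 mm guide pin, at x = 0, y = +48 mm, z = 34 mm from the seat, axes as the seat's; the pin stands along z, its tapered nose is 8 mm long and 3.6 mm wide at the tip. It does not fit the oblong hole
- thin_pin (a point): tip of the 7 mm guide pin, at x = 0, y = -48 mm, z = 34 mm from the seat, axes as the seat's; along z, with an 8 mm tapered nose, 2.5 mm wide at the tip
- clamp (a joint): angle of the swing clamp, rad, growing clockwise seen from above the deck. At 0 its arm (46 mm long, 12 wide) points down the slope, clear of the plate; at 1.57 it points along the seat's +y, 1.5 mm above the plate's red-marked end, and the red tail pointer is on the red mark. Range -0.1 to 2.2, no catch at the mark; friction 0.05 N m holds it. Starts at 0.1 to 0.45
- clamp_grip (a point): grip point of the clamp's black wing knob, on its axis, 56.5 mm above the seat's level; turns with the clamp: z along the axis out of the deck, x opposite to the arm. The wing is 12 mm thick (x), 40 mm long (y), 30 mm high; its top is 9.5 mm above this point, the hub (26 mm wide) 20.5 mm below
- lock_mark (a point): red line on the fixed collar (50 mm wide) under the clamp, 21 mm from the clamp's axis on the side away from the plate; axes as the seat's
- multimeter: yellow and black hand multimeter lying face up, 142 x 72 x 42 mm; a bystander, to be left where it is. Origin: centre of its underside
- side_cutters: pliers with red handles, 130 mm long, 9 mm high; a bystander, to be left where it is. Origin: centre of its underside
- ipa_bottle: white bottle with a blue cap, 54 mm wide, 118 mm high, standing; a bystander, to be left where it is. Origin: centre of its underside
- tape_red: roll of red tape lying flat, 64 mm across, 19 mm high; a bystander, to be left where it is. Origin: centre of its underside
- tweezers: steel tweezers lying flat, 124 mm long, 9 mm high; a bystander, to be left where it is. Origin: centre of its underside
- strip_board: small brown circuit board with parts on it, 60 x 23 x 11 mm; a bystander, to be left where it is. Origin: centre of its underside

How it is judged:
On the way, in this order (a step that is already met when the one before it is completed fails the run):
1. the press plate is fully down on the board over both guide pins, the clamp still clear of it (x of press_plate in the frame of seat between -0.003 and 0.003 m and y of press_plate in the frame of seat between -0.003 and 0.003 m and z of press_plate in the frame of seat between -0.003 and 0.0025 m and angle between the z axis of press_plate and the z axis of seat, either way round below 0.04 rad and angle between the x axis of press_plate and the x axis of seat, either way round below 0.05 rad and value of joint clamp below 1 rad), for 0.2 s.
2. the clamp is turned to its red mark with the plate still down (x of press_plate in the frame of seat between -0.003 and 0.003 m and y of press_plate in the frame of seat between -0.003 and 0.003 m and z of press_plate in the frame of seat between -0.003 and 0.0025 m and angle between the z axis of press_plate and the z axis of seat, either way round below 0.04 rad and angle between the x axis of press_plate and the x axis of seat, either way round below 0.05 rad and value of joint clamp between 1.45 and 1.69 rad), for 0.2 s.
At the end, for the whole second after the job is handed in: The plate is over both pins, its origin within 3 mm of the seat in x and y and 2.5 mm in height, parallel to the board within 0.04 rad, turned less than 0.05 rad; the clamp reads 1.45 to 1.69 rad, pointer on the red mark; both released and at rest (all of step 2 and linear speed of press_plate below 0.01 m/s and not (velocity of joint clamp above 0.05 rad/s) and velocity of joint clamp above -0.05 rad/s); the robot touches nothing.
It fails at once if the press plate is dropped (it moves faster than 0.35 m/s with no finger on it) (linear speed of press_plate above 0.35 m/s and contact force between the fingers and press_plate below 0.1 N).
It fails at once if the plate is forced: pressed on the fixture with more than 60 N (contact force between press_plate and fixture above 60 N).
It fails at once if another thing on the desk is moved more than 20 mm (distance of any of multimeter, side_cutters, ipa_bottle, tape_red, tweezers, strip_board from where it was at the start of the episode above 0.02 m).
It also fails if it takes over 50 s, if anything falls off the work surface, if the arm or the gripper's body presses on something with over 40 N, if the wrist force passes 120 N, or if a joint passes its speed limit or range.

## Working session

There is one attempt and no reset: what is moved stays moved. The work goes in short steps, Python scripts to look and compute and a tool call to move; the robot and the scene stay as the last step left them, time stands still between calls to the robot, and variables do not carry over. Pictures are saved under pics/ and viewed, at most 10 in all, crops included, and the job is handed in when it is done.

Besides the shell and the picture viewer there is one more tool, called after ">>>" as name(argument=value, ...), one argument or row to a line, values as JSON. apply_moves: Moves the arm, as the interface text tells. Shifts and turns lie within -1 to 1; 1 stands for 250 mm of shift or 30 degrees of turn. Its arguments: {"type":"object","properties":{"steps":{"type":"array"},"jaw":{"type":"number"},"newtons":{"type":"number"}},"required":["steps"]}

```bash
ls; mkdir -p pics
cat > h.py <<'E'
from station import *
import numpy as np, cv2
from scipy.spatial.transform import Rotation as R
def Rm(c):
    r=np.array(c["rotation"],float)
    return r if r.shape==(3,3) else R.from_euler('xyz',r).as_matrix()
def ray(c,px,wrist=False):
    px=np.atleast_2d(px).astype(float)
    x=(px[:,0]-c["cx"])/c["fx"]; y=(px[:,1]-c["cy"])/c["fy"]
    if wrist:
        th=np.hypot(x,y); s=np.where(th>1e-9,np.sin(th)/np.maximum(th,1e-9),1)
        d=np.c_[x*s,y*s,np.cos(th)]
    else:
        d=np.c_[x,y,np.ones_like(x)]; d/=np.linalg.norm(d,axis=1)[:,None]
    return np.array(c["xyz"]),d@Rm(c).T
def onz(c,px,z,wrist=False):
    o,d=ray(c,px,wrist); return o+d*((z-o[2])/d[:,2])[:,None]
def onplane(c,px,p0,n,wrist=False):
    o,d=ray(c,px,wrist); return o+d*(((p0-o)@n)/(d@n))[:,None]
def proj(c,P,wrist=False):
    p=(np.atleast_2d(P)-np.array(c["xyz"]))@Rm(c)
    if wrist:
        r=np.hypot(p[:,0],p[:,1]); th=np.arctan2(r,p[:,2]); k=th/np.maximum(r,1e-9)
        return np.c_[c["cx"]+c["fx"]*p[:,0]*k,c["cy"]+c["fy"]*p[:,1]*k]
    return np.c_[c["cx"]+c["fx"]*p[:,0]/p[:,2],c["cy"]+c["fy"]*p[:,1]/p[:,2]]
E
python3 - <<'E'
from h import *
print(get_state()); 
for n in("side","top","wrist"):
    print(n,camera_model(n)); cv2.imwrite(f"pics/{n}0.png",grab_frame(n))
E
```

```text
pics
{'t': 0.0, 'q': array([-8.58907806e-01,  3.59417413e-01,  1.10570473e-02, -3.51752780e-04,
       -1.22410522e+00, -2.88104310e-01]), 'qd': array([-0.00025267, -0.0008649 ,  0.00040102,  0.00015182,  0.00041928,
       -0.00028411]), 'joint_efforts': array([ 8.46180901e-04, -5.82716203e+01,  2.93065381e+01,  6.99698389e+00,
        6.93502690e-03, -1.27570288e-04]), 'eef_pos': array([ 0.27734315, -0.61484962,  0.22560187]), 'ee_rot': array([ 3.13989824e+00, -1.57302116e-04, -2.71792811e+00]), 'force': array([0.2100335 , 0.88695651, 0.22404503]), 'moment': array([-0.00708896,  0.01427594, -0.0043851 ]), 'gripper_force': 0.0, 'width': 0.0875074345300003}
side {'fx': 452.48027737825447, 'fy': 452.48027737825447, 'cx': 319.5135600682625, 'cy': 236.25746718513412, 'xyz': array([-0.17486298,  0.9955302 ,  0.61705393]), 'rotation': array([-1.95610585,  0.01093625, -2.54584121])}
top {'fx': 605.7695726721882, 'fy': 605.7695726721882, 'cx': 312.69268447539594, 'cy': 231.79749711882755, 'xyz': array([0.42258577, 0.00770426, 1.91528091]), 'rotation': array([-3.09098670e+00, -1.37240082e-03, -1.54818401e+00])}
wrist {'fx': 371.64829954431775, 'fy': 371.64829954431775, 'cx': 317.39630157253674, 'cy': 238.6377756951432, 'xyz': array([ 0.21595981, -0.64231864,  0.38415878]), 'rotation': array([ 2.88802552e+00, -9.57821518e-04,  1.99361419e+00])}
```

View pics/top0.png

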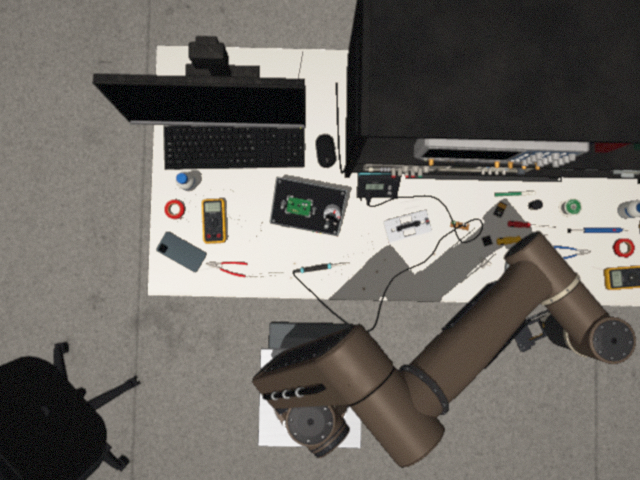

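View pics/side0.png

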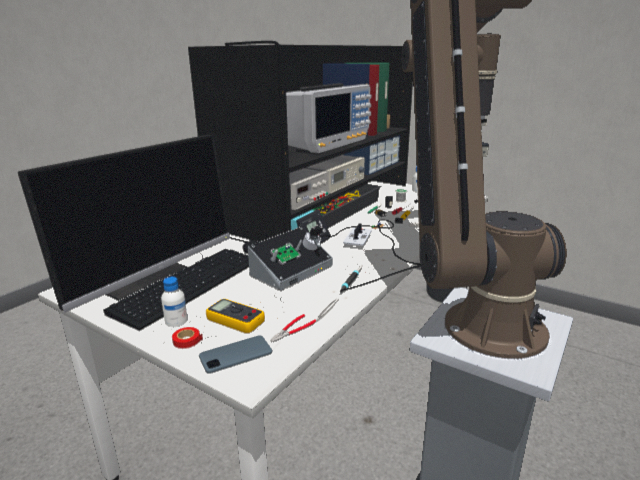

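The top view shows the fixture near (312,206), the clamp at about (332,215), the plate near (408,227) and the shelf front near row 175. I'll enlarge that area.

Run:
```python
from h import *
c=camera_model("top"); 
for n,px,z in(("fix",(312,206),.06),("plate",(408,227),.019),("shelf",(400,172),.0),("L",(272,206),0.03)): print(n,onz(c,px,z))
im=cv2.imread("pics/top0.png")[165:265,262:452]
cv2.imwrite("pics/crop0.png",cv2.resize(im,None,fx=4.2,fy=4.2,interpolation=cv2.INTER_CUBIC))
```

```text
fix [[0.59590277 0.01120651 0.06      ]]
plate [[ 0.54050651 -0.29122276  0.019     ]]
shelf [[ 0.71641984 -0.26619144  0.        ]]
L [[0.59586513 0.13613667 0.03      ]]
```

View pics/crop0.png

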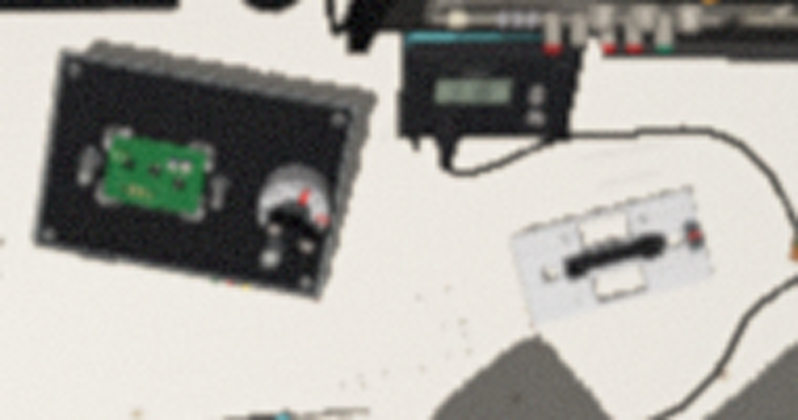

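The crop shows the plate flat at about yaw 0.27 with its red end right. The fixture is at about yaw -0.17, and the clamp knob is beside the board. I'll move over the plate.

>>> apply_moves(
  steps=[
    {"translation": [0.12, 0.12, 0], "rotation": [0, 0, 0.2]},
    {"translation": [0.24, 0.24, 0], "rotation": [0, 0, 0.4]},
    {"translation": [0.36, 0.36, 0], "rotation": [0, 0, 0.6]},
    {"translation": [0.48, 0.48, 0], "rotation": [0, 0, 0.8]},
    {"translation": [0.6, 0.6, 0], "rotation": [0, 0, 1]},
    {"translation": [0.7, 0.7, 0], "rotation": [0, 0, 1]},
    {"translation": [0.8, 0.8, 0], "rotation": [0, 0, 1]},
    {"translation": [0.9, 0.9, 0], "rotation": [0, 0, 1]},
    {"translation": [1, 1, 0], "rotation": [0, 0, 1]},
    {"translation": [1, 1, 0], "rotation": [0, 0, 1]},
  ],
  jaw=-0.3,
)

```text
t: 0.98
eef_pos: [0.5312, -0.3614, 0.226]
ee_rot: [-3.142, 0.001, -2.19]
force: [-0.7, 0.2, 0.7]
width: 0.0567
gripper_force: 0.0
```

>>> apply_moves(
  steps=[
    {"translation": [0, 0.08, -0.04], "rotation": [0, 0, 0.2]},
    {"translation": [0, 0.16, -0.08], "rotation": [0, 0, 0.4]},
    {"translation": [0, 0.24, -0.12], "rotation": [0, 0, 0.6]},
    {"translation": [0, 0.28, -0.16], "rotation": [0, 0, 0.8]},
    {"translation": [0, 0.28, -0.2], "rotation": [0, 0, 1]},
    {"translation": [0, 0.28, -0.2], "rotation": [0, 0, 1]},
    {"translation": [0, 0.28, -0.2], "rotation": [0, 0, 1]},
    {"translation": [0, 0.28, -0.2], "rotation": [0, 0, 1]},
    {"translation": [0, 0.28, -0.2], "rotation": [0, 0, 1]},
    {"translation": [0, 0.28, -0.2], "rotation": [0, 0, 1]},
  ],
)

```text
t: 1.82
eef_pos: [0.5278, -0.2957, 0.1771]
ee_rot: [-3.141, -0.0, -1.673]
force: [0.6, -0.1, 0.1]
width: 0.057
gripper_force: 0.0
```

Run:
```python
from h import *
import station
print([k for k in dir(station) if not k.startswith('__')], getattr(station,'hold_point_z',None))
s=get_state();print(s['t'],s['eef_pos'],s['ee_rot'],s['width'],s['q'])
c=camera_model("wrist");im=grab_frame("wrist");print(c)
import pickle;pickle.dump((c,s,im),open("w1.pkl","wb"))
cv2.imwrite("pics/w1.png",im)
```

```text
['Unreachable', 'camera_model', 'get_state', 'grab_frame', 'hold_point_z', 'job_done'] 0.0188
1.8167 [ 0.52778775 -0.29574568  0.17713457] [-3.14070153e+00 -1.74363647e-04 -1.67269380e+00] 0.05699756740205445 [-1.88099937e-01  2.80122765e-01 -2.18727432e-01  1.10509867e-04
 -1.07104331e+00  8.61496328e-02]
{'fx': 371.64829954431775, 'fy': 371.64829954431775, 'cx': 317.39630157253674, 'cy': 238.6377756951432, 'xyz': array([ 0.52058004, -0.36219085,  0.33556784]), 'rotation': array([2.88848047e+00, 1.05395236e-03, 3.03878606e+00])}
```

View pics/w1.png

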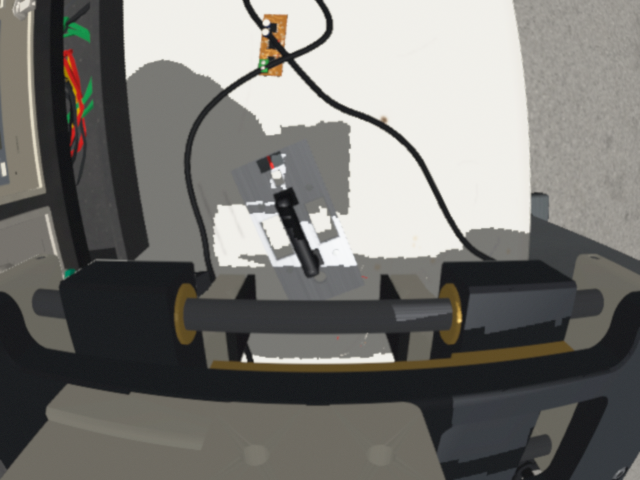

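The wrist view shows the handle bar from about (282,195) to (314,272), with the red mark at about (272,163). I'll measure these.

Run:
```python
from h import *
import pickle
c,s,im=pickle.load(open("w1.pkl","rb"))
m=(im.max(2)<45).astype(np.uint8); roi=np.zeros_like(m); roi[180:285,262:332]=1
n,l,st,ce=cv2.connectedComponentsWithStats(m*roi); k=1+np.argmax(st[1:,4]); print(st[k],ce[k])
ct=cv2.findContours((l==k).astype(np.uint8),0,1)[0][0]
P=onz(c,ct.reshape(-1,2),.057,True)
r=cv2.minAreaRect((P[:,:2]*1000).astype(np.float32)); print("bar top",r)
pts=cv2.boxPoints(r); e=max((pts[1]-pts[0],pts[2]-pts[1]),key=np.linalg.norm); e=e if e[1]>0 else -e
yaw=np.arctan2(-e[0],e[1]); print("yaw bar",yaw)
b,g,rr=[im[:,:,i].astype(int) for i in range(3)]
mr=((rr>90)&(g<60)&(b<70)); mr[:140]=0;mr[200:]=0;mr[:,:240]=0;mr[:,320:]=0
ys,xs=np.nonzero(mr);print(len(xs),xs.mean(),ys.mean()); pr=onz(c,[[xs.mean(),ys.mean()]],.0225,True)[0]; print("red",pr)
q=np.array(r[0])/1000; d=q-pr[:2]; print("dist",np.linalg.norm(d),"yaw via red",np.arctan2(-d[0],d[1]))
mm=im.copy(); cv2.imwrite("pics/m1.png",cv2.resize(np.hstack([im[130:310,210:380],np.repeat((l==k)[130:310,210:380,None]*255,3,2).astype(np.uint8)]),None,fx=2.2,fy=2.2))
```

```text
[274 188  45  88 984] [293.375      223.84857724]
bar top ((541.9646606445312, -296.42974853515625), (16.632905960083008, 69.96703338623047), 16.315242767333984)
yaw bar 0.2847547
25 269.0 160.24
red [ 0.56274149 -0.3536352   0.0225    ]
dist 0.060861645915307516 yaw via red 0.34838258482980017
```

>>> apply_moves(
  steps=[
    {"translation": [0.02, 0, -0.06], "rotation": [0, 0, 0.2]},
    {"translation": [0.05, 0, -0.12], "rotation": [0, 0, 0.4]},
    {"translation": [0.05, 0, -0.18], "rotation": [0, 0, 0.6]},
    {"translation": [0.05, 0, -0.25], "rotation": [0, 0, 0.74]},
    {"translation": [0.05, 0, -0.33], "rotation": [0, 0, 0.74]},
    {"translation": [0.05, 0, -0.41], "rotation": [0, 0, 0.74]},
    {"translation": [0.05, 0, -0.48], "rotation": [0, 0, 0.74]},
    {"translation": [0.05, 0, -0.54], "rotation": [0, 0, 0.74]},
    {"translation": [0.05, 0, -0.58], "rotation": [0, 0, 0.74]},
    {"translation": [0.05, 0, -0.58], "rotation": [0, 0, 0.74]},
  ],
)

```text
t: 2.7
eef_pos: [0.5388, -0.2951, 0.0295]
ee_rot: [3.139, 0.002, -1.284]
force: [-0.5, -0.3, 0.3]
width: 0.0571
gripper_force: 0.0
```

Run:
```python
from h import *
import pickle
s=get_state();print(s['t'],s['eef_pos'],s['ee_rot'],s['width'],s['q'])
c=camera_model("wrist");im=grab_frame("wrist")
pickle.dump((c,s,im),open("w2.pkl","wb"))
# projected expected handle ends
pl=R.from_euler('z',.285).as_matrix(); o=np.array([.540,-.296,0])
for p in ([0,-34,57],[0,34,57],[0,-48,22],[0,-62,22]): print(p,proj(c,o+pl@np.array(p)/1000,True).round())
cv2.imwrite("pics/w2.png",im)
```

```text
2.7 [ 0.53876757 -0.29509189  0.0294706 ] [ 3.13872591e+00  1.81767596e-03 -1.28423294e+00] 0.05705032421809143 [-1.83755481e-01  4.50828885e-01 -3.49650501e-01 -4.59640985e-04
 -7.73696194e-01  4.70650816e-01]
[0, -34, 57] [[315. 233.]]
[0, 34, 57] [[315. 386.]]
[0, -48, 22] [[315. 184.]]
[0, -62, 22] [[315. 152.]]
```

View pics/w2.png

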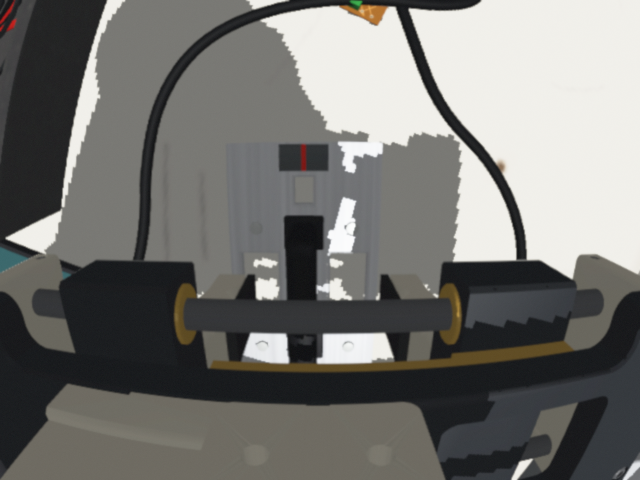

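The wrist view shows the slot at about (304,190), the red line at (303,157) and the bar at about x 304. The plate is aligned with the tool but offset by a few mm. I'll compute the correction.

Run:
```python
from h import *
import pickle
c,s,im=pickle.load(open("w2.pkl","rb"))
T=R.from_euler('xyz',s['ee_rot']).as_matrix()
g=cv2.cvtColor(im,cv2.COLOR_BGR2GRAY).astype(int)
print("row157 red", [x for x in range(270,340) if im[157,x,2]>90 and im[157,x,1]<60])
print("row190",[g[190,x] for x in range(284,326)]); print("col304",[g[y,304] for y in range(165,240)])
print("row 240 bar",[x for x in range(260,340) if g[240,x]<45][::40])
for n,px,z in(("slot",(304,190),.022),("red",(303.5,157),.0225),("L",(228,150),.022),("R",(382,150),.022),("topend",(304,143.5),.022),("bartop end",(304,216),.057)):
    p=onz(c,px,z,True)[0]; print(n,p.round(4),"tool",((p-s['eef_pos'])@T*1000).round(1))
```

```text
row157 red [301, 302, 303, 304, 305]
row190 [np.int64(119), np.int64(117), np.int64(113), np.int64(112), np.int64(112), np.int64(114), np.int64(117), np.int64(115), np.int64(112), np.int64(107), np.int64(106), np.int64(112), np.int64(119), np.int64(120), np.int64(120), np.int64(119), np.int64(121), np.int64(120), np.int64(120), np.int64(120), np.int64(121), np.int64(120), np.int64(119), np.int64(119), np.int64(120), np.int64(120), np.int64(120), np.int64(119), np.int64(117), np.int64(112), np.int64(107), np.int64(110), np.int64(114), np.int64(116), np.int64(117), np.int64(117), np.int64(117), np.int64(117), np.int64(116), np.int64(114), np.int64(114), np.int64(115)]
col304 [np.int64(54), np.int64(53), np.int64(53), np.int64(53), np.int64(58), np.int64(79), np.int64(99), np.int64(111), np.int64(115), np.int64(113), np.int64(109), np.int64(111), np.int64(115), np.int64(121), np.int64(121), np.int64(120), np.int64(120), np.int64(120), np.int64(121), np.int64(120), np.int64(121), np.int64(121), np.int64(120), np.int64(121), np.int64(121), np.int64(121), np.int64(121), np.int64(121), np.i
[... 318 characters left out ...]
4(104), np.int64(68), np.int64(34), np.int64(22), np.int64(23), np.int64(24), np.int64(25), np.int64(19), np.int64(22), np.int64(20), np.int64(17), np.int64(18), np.int64(17), np.int64(16), np.int64(19), np.int64(18), np.int64(17), np.int64(19), np.int64(19), np.int64(18), np.int64(17), np.int64(16), np.int64(14), np.int64(18), np.int64(17), np.int64(15)]
row 240 bar [285]
slot [ 0.5575 -0.3379  0.022 ] tool [46.4 -5.9  7.4]
red [ 0.5618 -0.3521  0.0225] tool [61.2 -6.   6.8]
L [ 0.5956 -0.3462  0.022 ] tool [ 65.1 -40.1   7.2]
R [ 0.5293 -0.3653  0.022 ] tool [64.7 29.   7.4]
topend [ 0.5633 -0.358   0.022 ] tool [67.3 -5.8  7.3]
bartop end [ 0.5551 -0.3334  0.057 ] tool [ 41.3  -4.7 -27.6]
```

>>> apply_moves(
  steps=[
    {"translation": [0.01, 0.007, 0], "rotation": [0, 0, 0]},
    {"translation": [0.02, 0.014, 0], "rotation": [0, 0, 0]},
    {"translation": [0.02, 0.014, 0], "rotation": [0, 0, 0]},
    {"translation": [0.02, 0.014, 0], "rotation": [0, 0, 0]},
    {"translation": [0.02, 0.014, 0], "rotation": [0, 0, 0]},
    {"translation": [0.02, 0.014, 0], "rotation": [0, 0, 0]},
    {"translation": [0.02, 0.014, 0], "rotation": [0, 0, 0]},
    {"translation": [0.02, 0.014, 0], "rotation": [0, 0, 0]},
    {"translation": [0.02, 0.014, 0], "rotation": [0, 0, 0]},
    {"translation": [0.02, 0.014, 0], "rotation": [0, 0, 0]},
  ],
)

```text
t: 3.58
eef_pos: [0.545, -0.2918, 0.0315]
ee_rot: [3.141, 0.0, -1.283]
force: [0.1, 0.3, -0.7]
width: 0.0569
gripper_force: 0.0
```

>>> apply_moves(
  steps=[
    {"translation": [0, 0, 0], "rotation": [0, 0, 0]},
    {"translation": [0, 0, 0], "rotation": [0, 0, 0]},
    {"translation": [0, 0, 0], "rotation": [0, 0, 0]},
    {"translation": [0, 0, 0], "rotation": [0, 0, 0]},
    {"translation": [0, 0, 0], "rotation": [0, 0, 0]},
    {"translation": [0, 0, 0], "rotation": [0, 0, 0]},
    {"translation": [0, 0, 0], "rotation": [0, 0, 0]},
    {"translation": [0, 0, 0], "rotation": [0, 0, 0]},
    {"translation": [0, 0, 0], "rotation": [0, 0, 0]},
    {"translation": [0, 0, 0], "rotation": [0, 0, 0]},
  ],
  jaw=1,
  newtons=35,
)

```text
t: 4.42
eef_pos: [0.545, -0.2918, 0.0315]
ee_rot: [3.141, 0.0, -1.283]
force: [-0.2, -1.0, -0.1]
width: 0.0114
gripper_force: 35.0
```

Grip holds at 35 N with width 11.4 mm. I'll lift, and meanwhile locate the board roughly by triangulating its green mask in the top and side views.

>>> apply_moves(
  steps=[
    {"translation": [0, 0, 0.04], "rotation": [0, 0, 0]},
    {"translation": [0, 0, 0.1], "rotation": [0, 0, 0]},
    {"translation": [0, 0, 0.18], "rotation": [0, 0, 0]},
    {"translation": [0, 0, 0.27], "rotation": [0, 0, 0]},
    {"translation": [0, 0, 0.37], "rotation": [0, 0, 0]},
    {"translation": [0, 0, 0.47], "rotation": [0, 0, 0]},
    {"translation": [0, 0, 0.57], "rotation": [0, 0, 0]},
    {"translation": [0, 0, 0.66], "rotation": [0, 0, 0]},
    {"translation": [0, 0, 0.72], "rotation": [0, 0, 0]},
    {"translation": [0, 0, 0.74], "rotation": [0, 0, 0]},
  ],
)

```text
t: 5.25
eef_pos: [0.546, -0.2922, 0.2203]
ee_rot: [-3.138, -0.003, -1.283]
force: [0.8, -0.7, -2.0]
width: 0.0115
gripper_force: 35.0
```

```bash
cat > board.py <<'E'
from h import *
t=cv2.imread("pics/top0.png");s=cv2.imread("pics/side0.png");ct=camera_model("top");cs=camera_model("side")
def green(im,x0,x1,y0,y1):
    b,g,r=[im[:,:,i].astype(int) for i in range(3)]
    m=((g>r+25)&(g>b+10)).astype(np.uint8); o=np.zeros_like(m);o[y0:y1,x0:x1]=m[y0:y1,x0:x1]
    k=np.concatenate(cv2.findContours(cv2.morphologyEx(o,3,np.ones((5,5))),0,1)[0]); return cv2.minAreaRect(k)
rt=green(t,275,325,185,225);rs=green(s,255,320,235,275);print(rt,rs)
o1,d1=ray(ct,rt[0]);o2,d2=ray(cs,rs[0]);d1,d2=d1[0],d2[0]
A=np.c_[d1,-d2];k,_,_,_=np.linalg.lstsq(A,o2-o1,rcond=None);p1=o1+k[0]*d1;p2=o2+k[1]*d2;print("board",p1,p2)
e=lambda x,y:(x/4.2+262,y/4.2+165)
f=onz(ct,[e(38,243),e(318,298)],.03)[:,:2];v=f[0]-f[1];print("front",f,np.linalg.norm(v),"yaw",np.arctan2(-v[0],v[1]))
E
python3 board.py
python3 - <<'E'
from h import *
import pickle
s=get_state();print(s['t'],s['eef_pos'],s['ee_rot'],s['width'],s['force'],s['q'])
c=camera_model("wrist");im=grab_frame("wrist");pickle.dump((c,s,im),open("w3.pkl","wb"));cv2.imwrite("pics/w3.png",im)
E
```

```text
((298.5769348144531, 206.11538696289062), (23.92616844177246, 16.081523895263672), 11.309932708740234) ((293.5345458984375, 260.9452209472656), (44.206825256347656, 18.50591468811035), 46.273033142089844)
board [0.59560739 0.05269797 0.04923291] [0.57482588 0.03779178 0.04694662]
front [[ 0.54306946  0.13773361]
 [ 0.50691883 -0.07094615]] 0.21178788934733428 yaw -0.17153252884485887
5.25 [ 0.54604031 -0.29216371  0.22030037] [-3.13761212e+00 -2.63267948e-03 -1.28286134e+00] 0.011453876608537358 [ 0.82390696 -0.68316255 -1.9686942 ] [-1.76044250e-01  2.69067151e-01 -1.30915805e-01  6.23364038e-04
 -1.16607559e+00  4.63740381e-01]
```

View pics/w3.png

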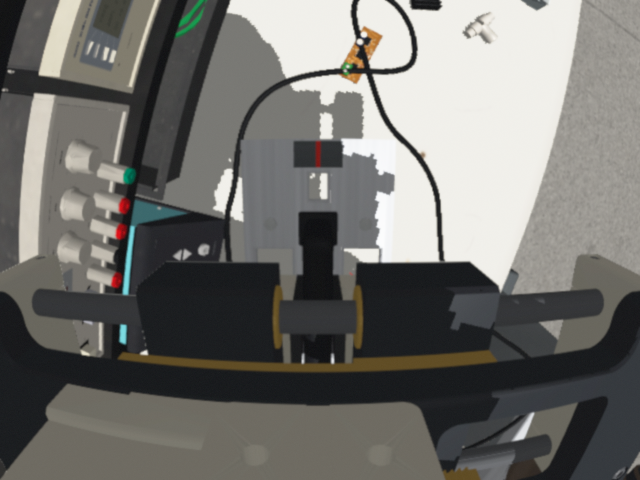

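The plate hangs straight in the grip, with its red line at (319,153) and slot at (318.5,185). Next I need the in-hand offset and the viewing pose.

```bash
cat >> h.py <<'E'
def seatR(yaw): return R.from_euler('z',yaw).as_matrix()@R.from_euler('y',-28,degrees=True).as_matrix()
def toolR(Rs): return np.c_[-Rs[:,1],-Rs[:,0],-Rs[:,2]]
def go(p,Rt,s=None):
    s=s or get_state(); T=R.from_euler('xyz',s['ee_rot']).as_matrix()
    print("shift",((p-s['eef_pos'])/.25).round(3),"rot",(np.degrees(R.from_matrix(Rt@T.T).as_rotvec())/30).round(3))
E
python3 - <<'E'
from h import *
import pickle
c,s,im=pickle.load(open("w3.pkl","rb"))
T=R.from_euler('xyz',s['ee_rot']).as_matrix()
b,g,r=[im[:,:,i].astype(int) for i in range(3)]
m=(r>90)&(g<60)&(b<70);m[:135]=0;m[175:]=0;m[:,295:]*=True;m[:,:295]=0;m[:,345:]=0
ys,xs=np.nonzero(m);print("red px",xs.mean(),ys.mean(),ys.min(),ys.max())
n=T[:,2]
p0=s['eef_pos']+n*.0095
for nm,px in(("slot",(318.5,185.5)),("red",(xs.mean(),ys.mean())),("redtop",(xs[ys==ys.min()].mean(),ys.min())),("redbot",(xs[ys==ys.max()].mean(),ys.max())),("L",(244,145)),("R",(395,145)),("L2",(243,240)),("end",(319,139))):
    p=onplane(c,px,p0,n,True)[0];print(nm,((p-s['eef_pos'])@T*1000).round(1))
g=cv2.cvtColor(im,cv2.COLOR_BGR2GRAY); print("row185",list(map(int,g[185,300:338])));print("col318",list(map(int,g[165:215,318])))
Rs=seatR(-.17); go(np.array([.593,.052,.07])+Rs@[0,.125,.23],toolR(Rs))
E
```

```text
red px 317.7739130434783 152.98260869565217 141 166
slot [48.2  0.6  9.5]
red [63.   0.2  9.5]
redtop [68.4  0.3  9.5]
redbot [57.1  0.1  9.5]
L [ 67.2 -33.2   9.5]
R [67.2 35.3  9.5]
L2 [ 22.7 -35.2   9.5]
end [69.3  0.8  9.5]
row185 [116, 113, 112, 113, 114, 116, 115, 110, 109, 114, 119, 120, 121, 121, 120, 120, 120, 121, 122, 158, 224, 238, 240, 239, 240, 237, 221, 169, 121, 108, 113, 116, 117, 117, 118, 117, 115, 114]
col318 [53, 67, 92, 110, 115, 113, 111, 109, 113, 120, 120, 122, 122, 122, 121, 122, 121, 121, 121, 122, 122, 124, 136, 149, 131, 120, 120, 121, 122, 122, 123, 121, 119, 114, 106, 105, 107, 110, 112, 113, 112, 114, 114, 114, 112, 102, 78, 41, 22, 22]
shift [-0.153  1.942  0.214] rot [ 0.059 -0.933 -0.856]
```

>>> apply_moves(
  steps=[
    {"translation": [-0.01, 0.04, 0.06], "rotation": [0, -0.04, -0.04]},
    {"translation": [-0.02, 0.12, 0.12], "rotation": [0, -0.09, -0.08]},
    {"translation": [-0.03, 0.22, 0.18], "rotation": [0.01, -0.14, -0.13]},
    {"translation": [-0.04, 0.34, 0.22], "rotation": [0.01, -0.19, -0.18]},
    {"translation": [-0.05, 0.46, 0.22], "rotation": [0.01, -0.24, -0.22]},
    {"translation": [-0.06, 0.58, 0.22], "rotation": [0.02, -0.29, -0.27]},
    {"translation": [-0.07, 0.7, 0.22], "rotation": [0.02, -0.34, -0.32]},
    {"translation": [-0.08, 0.82, 0.22], "rotation": [0.02, -0.39, -0.36]},
    {"translation": [-0.08, 0.92, 0.22], "rotation": [0.03, -0.43, -0.4]},
    {"translation": [-0.08, 0.98, 0.22], "rotation": [0.03, -0.47, -0.43]},
  ],
)

```text
t: 6.13
eef_pos: [0.5239, -0.0449, 0.2704]
ee_rot: [-2.897, -0.026, -1.513]
force: [0.4, -0.6, -1.3]
width: 0.0117
gripper_force: 35.0
```

>>> apply_moves(
  steps=[
    {"translation": [-0.01, 0.08, 0], "rotation": [0, -0.05, -0.05]},
    {"translation": [-0.02, 0.2, 0], "rotation": [0.01, -0.1, -0.1]},
    {"translation": [-0.03, 0.32, 0], "rotation": [0.01, -0.16, -0.15]},
    {"translation": [-0.04, 0.44, 0], "rotation": [0.01, -0.22, -0.2]},
    {"translation": [-0.05, 0.56, 0], "rotation": [0.02, -0.28, -0.26]},
    {"translation": [-0.06, 0.68, 0], "rotation": [0.02, -0.34, -0.31]},
    {"translation": [-0.07, 0.8, 0], "rotation": [0.02, -0.4, -0.36]},
    {"translation": [-0.07, 0.9, 0], "rotation": [0.03, -0.44, -0.4]},
    {"translation": [-0.07, 0.96, 0], "rotation": [0.03, -0.47, -0.43]},
    {"translation": [-0.07, 0.96, 0], "rotation": [0.03, -0.47, -0.43]},
  ],
)

```text
t: 6.97
eef_pos: [0.5068, 0.1955, 0.27]
ee_rot: [-2.653, 0.001, -1.739]
force: [0.3, 0.0, -0.8]
width: 0.0115
gripper_force: 35.0
```

Run:
```python
from h import *
import pickle
s=get_state();print(s['t'],s['eef_pos'],s['ee_rot'],s['width'],s['force'],s['q'])
c=camera_model("wrist");im=grab_frame("wrist");pickle.dump((c,s,im),open("w4.pkl","wb"));cv2.imwrite("pics/w4.png",im)
Rs=seatR(-.17);o=np.array([.593,.052,.07])
for p in([0,48,34],[0,-48,34],[0,-104,56]):print(p,proj(c,o+Rs@np.array(p)/1000,True).round())
```

```text
6.9667 [0.50678286 0.19549982 0.26996666] [-2.65283206e+00  7.89075527e-04 -1.73939133e+00] 0.011491958071331944 [ 0.25504464  0.00947256 -0.7628153 ] [ 0.99157932 -0.11108448 -0.76770025  0.63449798 -0.81216743 -1.5814525 ]
[0, 48, 34] [[315. 132.]]
[0, -48, 34] [[315.  34.]]
[0, -104, 56] [[315. -27.]]
```

View pics/w4.png

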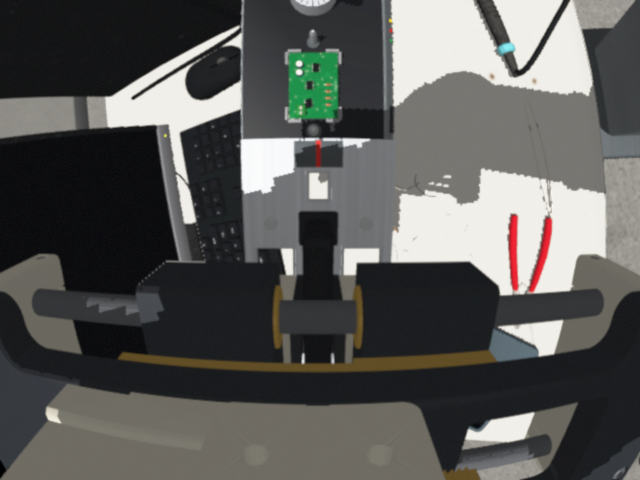

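Both pins show in line with the slot, the thin one near (313,38) and the thick one near (314,130). The board spans 288–341 by 50–122. I'll enlarge this to find the tips.

Run:
```python
import cv2,numpy as np
im=cv2.imread("pics/w4.png")
a=cv2.resize(im[15:60,285:345],None,fx=6,fy=6,interpolation=cv2.INTER_CUBIC);b=cv2.resize(im[105:150,285:345],None,fx=6,fy=6,interpolation=cv2.INTER_CUBIC)
f=lambda x:np.clip(255*(x/255.)**.6,0,255).astype(np.uint8)
cv2.imwrite("pics/w4z.png",f(np.hstack([a,b])))
```

```text
(no output)
```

View pics/w4z.png

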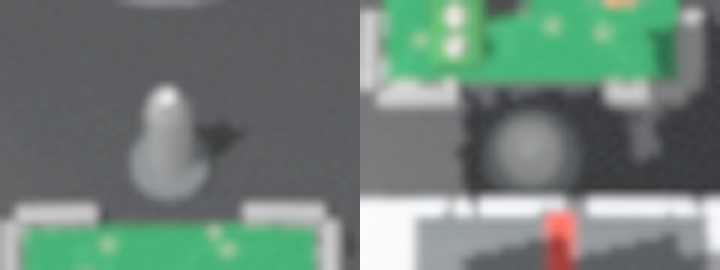

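The thin pin's tip is at about (312.7,30.3) and the thick pin's at about (313.5,129.3). I'll solve the seat position and yaw from the two tips and check it against the board's centre.

Run:
```python
from h import *
import pickle
from scipy.optimize import least_squares
c,s,im=pickle.load(open("w4.pkl","rb"))
b,g,r=[im[:,:,i].astype(int) for i in range(3)]
m=((g>r+25)&(g>b+10)).astype(np.uint8);o=np.zeros_like(m);o[45:128,280:350]=m[45:128,280:350]
rc=cv2.minAreaRect(np.concatenate(cv2.findContours(o,0,1)[0]));print(rc)
ob=np.array([[312.7,30.3],[313.5,129.3]])
M=np.array([[0,-48,34],[0,48,34]])/1000
f=lambda u,M=M:proj(c,u[:3]+M@seatR(u[3]).T,True)
q=least_squares(lambda u:(f(u)-ob).ravel(),[.593,.052,.07,-.17],x_scale=[.01,.01,.01,.02]);u=q.x;print(u,q.cost)
print("board centre pred",f(u,np.zeros((1,3))), "corners of px extents" )
bp=cv2.boxPoints(rc); P=onplane(c,bp,u[:3],seatR(u[3])[:,2],True);print("board corners seat mm",((P-u[:3])@seatR(u[3])*1000).round(1).tolist())
print("base thin",((onplane(c,[(313,43.2)],u[:3],seatR(u[3])[:,2],True)-u[:3])@seatR(u[3])*1000).round(1))
ct=camera_model("top");print("top board px",proj(ct,u[:3]),"vs 298.6,206.1")
np.save("seat.npy",u)
T=R.from_euler('xyz',s['ee_rot']).as_matrix()
# plate slot in hand, relative: slot & thin pin etc.
go(u[:3]+seatR(u[3])@np.array([0,0,.030+.045]),toolR(seatR(u[3])))
```

```text
((312.9999694824219, 84.99999237060547), (49.99999237060547, 65.99998474121094), 0.0)
[ 0.59154761  0.05033644  0.07524045 -0.16044766] 2.923834059111158e-26
board centre pred [[313.46653243  84.48471221]] corners of px extents
board corners seat mm [[26.1, 34.4, -0.0], [25.6, -35.4, -0.0], [-25.2, -34.8, -0.0], [-24.5, 34.9, -0.0]]
base thin [[  0.1 -44.5  -0. ]]
top board px [[299.13301682 206.66713342]] vs 298.6,206.1
shift [ 0.201 -0.553 -0.513] rot [-0.001 -0.002  0.016]
```

The fit is consistent: the board is symmetric about the seat and the top view agrees within 0.6 px. I'll move to a hover over the pins.

>>> apply_moves(
  steps=[
    {"translation": [0.01, -0.03, -0.03], "rotation": [0, 0, 0.005]},
    {"translation": [0.03, -0.08, -0.08], "rotation": [0, 0, 0.01]},
    {"translation": [0.06, -0.15, -0.14], "rotation": [0, 0, 0.015]},
    {"translation": [0.09, -0.23, -0.22], "rotation": [0, 0, 0.015]},
    {"translation": [0.12, -0.31, -0.3], "rotation": [0, 0, 0.015]},
    {"translation": [0.15, -0.39, -0.38], "rotation": [0, 0, 0.015]},
    {"translation": [0.18, -0.47, -0.45], "rotation": [0, 0, 0.015]},
    {"translation": [0.2, -0.52, -0.5], "rotation": [0, 0, 0.015]},
    {"translation": [0.21, -0.55, -0.53], "rotation": [0, 0, 0.015]},
    {"translation": [0.21, -0.55, -0.53], "rotation": [0, 0, 0.015]},
  ],
)

```text
t: 7.85
eef_pos: [0.5664, 0.0542, 0.148]
ee_rot: [-2.674, -0.002, -1.74]
force: [-0.1, 0.1, -1.8]
width: 0.0114
gripper_force: 35.0
```

```bash
cat > look.py <<'E'
from h import *
import pickle,sys
u=np.load("seat.npy");Rs=seatR(u[3])
s=get_state();print(s['t'],s['force'],s['width'])
T=R.from_euler('xyz',s['ee_rot']).as_matrix()
print("tcp in seat mm",((s['eef_pos']-u[:3])@Rs*1000).round(2),"relrot mrad",(R.from_matrix(toolR(Rs).T@T).as_rotvec()*1000).round(1))
c=camera_model("wrist");im=grab_frame("wrist");pickle.dump((c,s,im),open(sys.argv[1]+".pkl","wb"))
print("thin tip px",proj(c,u[:3]+Rs@[0,-.048,.034],True),"slot top px",proj(c,s['eef_pos']+T@[.048,0,.009],True))
cv2.imwrite(f"pics/{sys.argv[1]}.png",cv2.resize(im[120:240,220:420],None,fx=4,fy=4,interpolation=cv2.INTER_CUBIC))
E
python3 look.py w5
```

```text
7.85 [-0.13635213  0.13603709 -1.7863847 ] 0.011430807620525583
tcp in seat mm [11.67 -0.18 76.23] relrot mrad [-21.1   5.4   6.5]
thin tip px [[336.63581735 179.98643902]] slot top px [[317.29941074 186.2687513 ]]
```

View pics/w5.png

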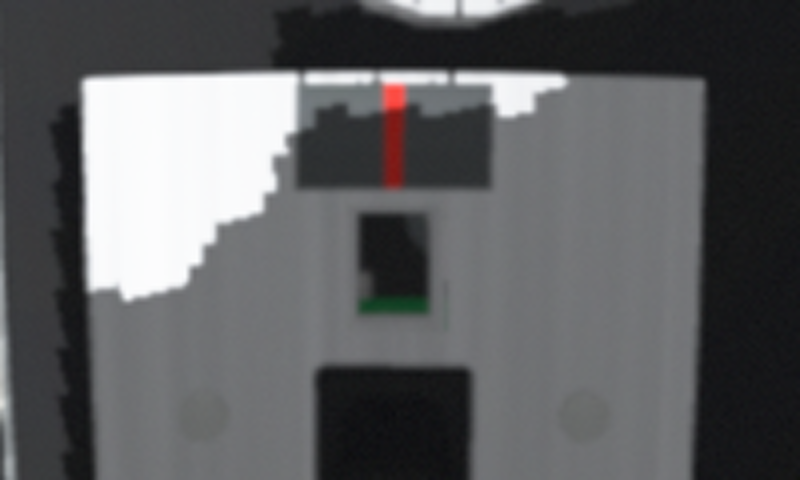

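The crop shows the slot with a strip of green board below it and no pin in it yet. The reading is 12 mm off in x, so I'll check whether the arm is still settling.

>>> apply_moves(
  steps=[
    {"translation": [0, 0, 0], "rotation": [0, 0, 0]},
    {"translation": [0, 0, 0], "rotation": [0, 0, 0]},
    {"translation": [0, 0, 0], "rotation": [0, 0, 0]},
    {"translation": [0, 0, 0], "rotation": [0, 0, 0]},
    {"translation": [0, 0, 0], "rotation": [0, 0, 0]},
    {"translation": [0, 0, 0], "rotation": [0, 0, 0]},
    {"translation": [0, 0, 0], "rotation": [0, 0, 0]},
    {"translation": [0, 0, 0], "rotation": [0, 0, 0]},
    {"translation": [0, 0, 0], "rotation": [0, 0, 0]},
    {"translation": [0, 0, 0], "rotation": [0, 0, 0]},
  ],
)

```text
t: 8.73
eef_pos: [0.5667, 0.0574, 0.1499]
ee_rot: [-2.671, -0.0, -1.736]
force: [0.7, 0.6, -1.4]
width: 0.0118
gripper_force: 35.0
```

```bash
python3 look.py w6
python3 - <<'E'
from h import *
u=np.load("seat.npy");Rs=seatR(u[3]);s=get_state();print(s['qd'].round(4),s['q'].round(3),s['ee_rot'])
go(u[:3]+Rs@np.array([0,0,.071]),toolR(Rs))
E
```

```text
8.7333 [ 0.67534044  0.59289694 -1.37641494] 0.011766849307258515
tcp in seat mm [12.37  3.02 77.93] relrot mrad [-18.2   2.2   3.7]
thin tip px [[338.17012007 173.74844323]] slot top px [[317.26953219 186.28819101]]
[ 0.0007  0.0014  0.0001 -0.0003 -0.0007  0.0002] [ 0.423  0.025 -1.016  1.111 -0.284 -1.631] [-2.67105090e+00 -1.14229985e-04 -1.73568436e+00]
shift [-0.032 -0.007 -0.048] rot [-0.005 -0.034  0.008]
```

The arm is settled with joint 3 at -1.016, against its range limit of -1.02, so this hover is just out of reach. I'll fit a simple kinematic model to the recorded states and see which poses are reachable.

```bash
cat > kin.py <<'E'
from h import *
import pickle
from scipy.optimize import least_squares
E_=lambda a,t:R.from_euler(a,t).as_matrix()
def fk(q,k):
    a1,d1,lat,L2,L3,e,L=k
    A=E_('z',q[0]); p=A@[a1,lat,d1]
    B=A@E_('y',q[1]); p=p+B@[0,0,L2]
    F=B@E_('y',-q[2]); p=p+F@[L3,0,e]       # forearm along +x of F
    W=F@E_('x',q[3])@E_('y',-q[4])@E_('x',q[5])
    return p+W@[L,0,0],W
if __name__=="__main__":
    S=[pickle.load(open(f"w{i}.pkl","rb"))[1] for i in range(1,7)]
    S.append(dict(q=np.array([-.858908,.359417,.011057,-.000352,-1.224105,-.288104]),eef_pos=np.array([.27734,-.61485,.22560]),ee_rot=np.array([3.1399,-.00016,-2.71793])))
    best=None
    for s4 in(1,-1):
      for s6 in(1,-1):
        sg=np.array([1,1,1,s4,1,s6])
        r=least_squares(lambda k:np.concatenate([fk(s['q']*sg,k)[0]-s['eef_pos'] for s in S]),[.1,.4,.1,.4,.4,.03,.25])
        print(s4,s6,np.sqrt(np.mean(r.fun**2))*1000,r.x.round(4))
        if best is None or r.cost<best[0]:best=(r.cost,sg,r.x)
    _,sg,k=best;Q=[fk(s['q']*sg,k)[1].T@R.from_euler('xyz',s['ee_rot']).as_matrix() for s in S]
    print(np.array([R.from_matrix(Q[0].T@x).magnitude() for x in Q]).round(4))
    pickle.dump((sg,k,Q[0]),open("kin.pkl","wb"))
    u=np.load("seat.npy");Rs=seatR(u[3]);lo=np.array([-3.07,-1.43,-1.02,-3.03,-3.05,-3.03]);hi=np.array([3.07,2.12,1.25,1.67,0,3.03])
    def ik(p,Rt,q0):
        f=lambda q:np.r_[(fk(q*sg,k)[0]-p)*10,R.from_matrix(Rt.T@fk(q*sg,k)[1]@Q[0]).as_rotvec()]
        r=least_squares(f,np.clip(q0,lo+1e-3,hi-1e-3),bounds=(lo,hi));return r.x,np.sqrt(2*r.cost)
    q=S[5]['q']
    for z in(.075,.071,.06,.055,.05,.045,.04,.035,.031):
        x,er=ik(u[:3]+Rs@[0,0,z],toolR(Rs),q);print(z,er.round(4),x.round(3))
    fl=toolR(Rs)@np.diag([-1,-1,1.])
    x,er=ik(u[:3]+Rs@[0,-.104,.056-.0188],fl,q);print("clamp flip",er,x.round(2))
    for q0 in([.4,0,-1,-2.5,-.3,1.5],[.4,0,-1,-1.5,-.3,0],[.4,0,-1,1,-.3,-1.6]):
        x,er=ik(u[:3]+Rs@[0,0,.06],toolR(Rs),np.array(q0));print(q0,er.round(4),x.round(3))
E
python3 kin.py
```

```text
1 1 44.92637508379856 [ 0.3696 -0.1658 -0.2034  0.3094  0.0956  0.1062 -0.0215]
1 -1 44.92637508379856 [ 0.3696 -0.1658 -0.2034  0.3094  0.0956  0.1062 -0.0215]
-1 1 33.61879825268731 [ 0.2445  0.1298 -0.1674  0.4342  0.2207  0.0516  0.2924]
-1 -1 33.61879825268731 [ 0.2445  0.1298 -0.1674  0.4342  0.2207  0.0516  0.2924]
[0.     0.769  0.7552 2.948  2.8528 2.8499 0.7485]
0.075 0.954 [ 0.481  0.08  -1.02   1.67  -0.152 -3.03 ]
0.071 0.9443 [ 0.487  0.094 -1.02   1.67  -0.167 -3.03 ]
0.06 0.9166 [ 0.502  0.135 -1.02   1.67  -0.206 -3.03 ]
0.055 0.9036 [ 0.509  0.154 -1.02   1.67  -0.224 -3.03 ]
0.05 0.8905 [ 0.515  0.173 -1.02   1.67  -0.243 -3.03 ]
0.045 0.8771 [ 0.522  0.193 -1.02   1.67  -0.261 -3.03 ]
0.04 0.8636 [ 0.529  0.212 -1.02   1.67  -0.279 -3.03 ]
0.035 0.85 [ 0.536  0.232 -1.02   1.67  -0.297 -3.03 ]
0.031 0.839 [ 0.541  0.248 -1.02   1.67  -0.312 -3.03 ]
clamp flip 0.1411464380087249 [ 0.3   0.1  -1.02  0.89 -0.21 -1.65]
[0.4, 0, -1, -2.5, -0.3, 1.5] 0.9188 [ 0.362  0.075 -1.02  -3.03  -0.     3.03 ]
[0.4, 0, -1, -1.5, -0.3, 0] 0.0553 [ 0.556  0.05  -1.02   1.062 -0.335  1.879]
[0.4, 0, -1, 1, -0.3, -1.6] 0.9166 [ 0.502  0.135 -1.02   1.67  -0.206 -3.03 ]
```

```bash
python3 - <<'E'
s=open("kin.py").read()
s=s.replace("a1,d1,lat,L2,L3,e,L=k","a1,d1,lat,L2,L3,e,L,w,f=k").replace("    W=F@E_('x',q[3])@E_('y',-q[4])@E_('x',q[5])\n    return p+W@[L,0,0],W","    G=F@E_('x',q[3]); p=p+G@[0,w,0]; H=G@E_('y',-q[4]); p=p+H@[L,0,f]\n    return p,H@E_('x',q[5])")
s=s.replace("[.1,.4,.1,.4,.4,.03,.25]","[.1,.4,-.1,.4,.4,.03,.25,-.1,0]")
open("kin.py","w").write(s)
E
sed -i 's/_,sg,k=best;/_,sg,k=best;sg[5]=-1;/' kin.py; python3 kin.py
```

```text
1 1 9.522655557866537 [ 0.4169 -0.5105 -0.544   0.49    0.4721 -0.0293 -0.4716  0.3535 -0.3719]
1 -1 9.522655557866537 [ 0.4169 -0.5105 -0.544   0.49    0.4721 -0.0293 -0.4716  0.3535 -0.3719]
-1 1 0.0006605058927954973 [ 0.      0.1988 -0.      0.6016  0.4636  0.      0.378  -0.1918  0.    ]
-1 -1 0.0006605058927954973 [ 0.      0.1988 -0.      0.6016  0.4636  0.      0.378  -0.1918  0.    ]
[0. 0. 0. 0. 0. 0. 0.]
0.075 0.0389 [ 0.447  0.027 -1.02   1.056 -0.296 -1.597]
0.071 0.0426 [ 0.437  0.036 -1.02   1.07  -0.287 -1.604]
0.06 0.0527 [ 0.409  0.06  -1.02   1.114 -0.266 -1.626]
0.055 0.0572 [ 0.395  0.071 -1.02   1.136 -0.256 -1.638]
0.05 0.0617 [ 0.381  0.082 -1.02   1.161 -0.247 -1.651]
0.045 0.066 [ 0.366  0.093 -1.02   1.187 -0.237 -1.666]
0.04 0.0703 [ 0.351  0.104 -1.02   1.216 -0.228 -1.682]
0.035 0.0744 [ 0.334  0.115 -1.02   1.248 -0.219 -1.701]
0.031 0.0776 [ 0.321  0.124 -1.02   1.276 -0.212 -1.717]
clamp flip 0.26603577161174585 [ 0.17  0.09 -0.67 -0.37 -0.26 -3.03]
[0.4, 0, -1, -2.5, -0.3, 1.5] 0.1972 [-0.243  0.05  -0.848 -3.001 -0.     3.03 ]
[0.4, 0, -1, -1.5, -0.3, 0] 0.0527 [ 0.409  0.06  -1.02   1.114 -0.266 -1.626]
[0.4, 0, -1, 1, -0.3, -1.6] 0.0527 [ 0.409  0.06  -1.02   1.114 -0.266 -1.626]
```

The kinematic model is exact, with residual about 0.001 mm. I'll search all IK branches for both ways round of the grip.

```bash
cat > ik.py <<'E'
from kin import *
sg,k,Q0=pickle.load(open("kin.pkl","rb"))
lo=np.array([-3.07,-1.43,-1.02,-3.03,-3.05,-3.03]);hi=np.array([3.07,2.12,1.25,1.67,0,3.03])
def ik(p,Rt,q0):
    f=lambda q:np.r_[(fk(q*sg,k)[0]-p)*10,R.from_matrix(Rt.T@fk(q*sg,k)[1]@Q0).as_rotvec()]
    r=least_squares(f,np.clip(q0,lo+1e-3,hi-1e-3),bounds=(lo,hi));return r.x,np.sqrt(2*r.cost)
def multi(p,Rt,n=40,seed=0):
    rng=np.random.default_rng(seed);out=[]
    for _ in range(n):
        x,e=ik(p,Rt,lo+(hi-lo)*rng.random(6))
        if e<2e-3 and not any(np.abs(x-y).max()<.05 for y in out):out.append(x)
    return out
u=np.load("seat.npy");Rs=seatR(u[3]);FL=np.diag([-1,-1,1.])
E
python3 - <<'E'
from ik import *
for nm,Rt in(("now",toolR(Rs)),("flip",toolR(Rs)@FL)):
    for z in(.06,.031):print(nm,z,[x.round(3).tolist() for x in multi(u[:3]+Rs@[0,0,z],Rt)])
for ang in(-90,-60,-30,0,30,60,90,120,150,180,210,240):
    Rt=toolR(Rs)@E_('z',np.radians(ang));print("clamp",ang,[x.round(2).tolist() for x in multi(u[:3]+Rs@[0,-.104,.04],Rt,25)])
E
```

```text
now 0.06 []
now 0.031 []
flip 0.06 []
flip 0.031 []
clamp -90 []
clamp -60 []
clamp -30 []
clamp 0 []
clamp 30 []
clamp 60 []
clamp 90 []
clamp 120 []
clamp 150 []
clamp 180 []
clamp 210 []
clamp 240 []
```

```bash
cat > s.py <<'E'
from ik import *
L0=np.full(6,-3.2);H0=np.full(6,3.2)
def ikf(p,Rt,q0):
    f=lambda q:np.r_[(fk(q*sg,k)[0]-p)*10,R.from_matrix(Rt.T@fk(q*sg,k)[1]@Q0).as_rotvec()]
    r=least_squares(f,q0);return r.x,np.sqrt(2*r.cost)
rng=np.random.default_rng(1)
def allsol(p,Rt,n=60):
    out=[]
    for _ in range(n):
        x,e=ikf(p,Rt,rng.uniform([-1.5,-1,-2,-3,-3,-3],[1.5,2,1.2,3,3,3]))
        x=(x+np.pi)%(2*np.pi)-np.pi
        if e<1e-3 and abs(x[1])<2 and abs(x[0])<2 and not any(np.abs(x-y).max()<.03 for y in out):out.append(x)
    return out
if __name__=="__main__":
    for nm,Rt in(("now",toolR(Rs)),):
        for z in(.06,.031):
            for x in allsol(u[:3]+Rs@[0,0,z],Rt):print(nm,z,x.round(3).tolist())
    # nearest feasible for z=.031 when current tool tilts/roll free
E
python3 s.py
```

```text
now 0.06 [-0.265, 0.05, -0.887, 2.82, 0.155, -2.731]
now 0.06 [-0.267, 1.81, -2.259, -2.833, -2.977, -2.743]
now 0.06 [0.099, 0.044, -1.081, 1.804, -0.124, -2.036]
now 0.06 [-0.258, 1.815, -2.532, 2.78, 3.013, 2.869]
now 0.06 [0.561, 1.866, -2.131, -0.78, 2.685, -1.387]
now 0.06 [0.532, 1.876, -2.723, 0.858, -2.734, 0.184]
now 0.031 [0.53, 1.933, -2.698, 0.802, -2.712, 0.124]
now 0.031 [-0.252, 1.883, -2.232, -2.771, -3.023, -2.692]
now 0.031 [-0.263, 1.877, -2.502, 2.835, 2.981, 2.929]
now 0.031 [0.51, 1.94, -2.11, -0.857, 2.745, -1.428]
```

The upright grip cannot reach the seat inside the joint limits. The bar may also be gripped with the tool leaning about its closing axis (plate x), so I'll search for feasible lean angles.

```bash
cat > alpha.py <<'E'
from ik import *
m=np.array([.02]*6);lo2,hi2=lo+m,hi-m
def ikb(p,Rt,q0):
    f=lambda q:np.r_[(fk(q*sg,k)[0]-p)*10,R.from_matrix(Rt.T@fk(q*sg,k)[1]@Q0).as_rotvec()]
    r=least_squares(f,np.clip(q0,lo2+1e-3,hi2-1e-3),bounds=(lo2,hi2));return r.x,np.sqrt(2*r.cost)
def pose(z,al,flip,seat=(u[:3],Rs),g=.049):
    o,S=seat; Rt=S@E_('x',al)@toolR(np.eye(3)); Rt=Rt@FL if flip else Rt
    return o+S@[0,0,z+g]+Rt[:,2]*.0188,Rt
if __name__=="__main__":
    rng=np.random.default_rng(0)
    for flip in(0,1):
      for a in range(-60,61,10):
        res=[]
        for z in(.03,0):
            p,Rt=pose(z,np.radians(a),flip)
            b=min((ikb(p,Rt,rng.uniform([-1,-.5,-1,-3,-1.5,-3],[1.2,1,0,1.6,0,3])) for _ in range(14)),key=lambda t:t[1])
            res.append((round(b[1],4),b[0].round(2).tolist()))
        print(flip,a,res)
E
time python3 alpha.py
```

```text
0 -60 [(np.float64(0.0), [0.85, 0.61, -0.6, 0.74, -1.37, -1.85]), (np.float64(0.0), [0.82, 0.66, -0.6, 0.77, -1.33, -1.88])]
0 -50 [(np.float64(0.0), [0.84, 0.5, -0.69, 0.79, -1.22, -1.85]), (np.float64(0.0), [0.81, 0.54, -0.69, 0.83, -1.18, -1.88])]
0 -40 [(np.float64(0.0), [0.81, 0.38, -0.78, 0.86, -1.05, -1.84]), (np.float64(0.0), [0.77, 0.43, -0.79, 0.92, -1.01, -1.88])]
0 -30 [(np.float64(0.0), [0.75, 0.28, -0.87, 0.95, -0.88, -1.84]), (np.float64(0.0), [0.7, 0.33, -0.88, 1.03, -0.83, -1.9])]
0 -20 [(np.float64(0.0), [0.65, 0.18, -0.95, 1.07, -0.68, -1.84]), (np.float64(0.0), [0.58, 0.23, -0.97, 1.21, -0.63, -1.92])]
0 -10 [(np.float64(0.024), [0.53, 0.11, -1.0, 1.14, -0.48, -1.77]), (np.float64(0.0433), [0.46, 0.17, -1.0, 1.26, -0.43, -1.84])]
0 0 [(np.float64(0.0632), [0.44, 0.06, -1.0, 1.02, -0.29, -1.56]), (np.float64(0.0891), [0.37, 0.13, -1.0, 1.15, -0.23, -1.63])]
0 10 [(np.float64(0.0548), [0.39, 0.04, -1.0, 0.76, -0.08, -1.24]), (np.float64(0.0824), [0.37, 0.12, -0.97, 0.68, -0.04, -1.15])]
0 20 [(np.float64(0.0), [0.41, 0.05, -0.72, -0.25, -0.22, -0.25]), (np.float64(0
[... 1537 characters left out ...]
 -0.04, 1.99])]
1 20 [(np.float64(0.0), [0.41, 0.05, -0.72, -0.25, -0.22, 2.89]), (np.float64(0.0058), [0.37, 0.13, -0.68, -0.34, -0.19, 3.01])]
1 30 [(np.float64(0.0), [0.08, 0.11, -0.48, -0.84, -0.55, -2.61]), (np.float64(0.0), [0.05, 0.18, -0.46, -0.91, -0.54, -2.51])]
1 40 [(np.float64(0.0), [-0.15, 0.2, -0.4, -1.07, -0.82, -2.26]), (np.float64(0.0), [-0.16, 0.27, -0.38, -1.11, -0.8, -2.19])]
1 50 [(np.float64(0.0), [-0.29, 0.31, -0.34, -1.18, -1.04, -2.06]), (np.float64(0.0), [-0.3, 0.37, -0.33, -1.2, -1.03, -2.01])]
1 60 [(np.float64(0.0), [-0.38, 0.43, -0.29, -1.24, -1.25, -1.94]), (np.float64(0.0), [-0.38, 0.49, -0.27, -1.25, -1.23, -1.89])]
real	0m14.725s
user	0m14.589s
sys	0m0.216s
```

A lean of -30° with the body to the left, away from the clamp, is feasible with good margins. I'll set the plate on clear desk at (0.53,-0.19), lean the tool 30° about the bar and regrip. First I'll check IK for that sequence.

```bash
cat > plan.py <<'E'
from alpha import *
q=get_state()['q'];psi=0.
D=R.from_euler('z',psi).as_matrix(); o=np.array([.53,-.19,0])
A=np.radians(-30)
W=[("P1",np.array([.54,.0,.27]),D@toolR(np.eye(3))),("P2",np.array([.53,-.19,.25]),D@toolR(np.eye(3))),("P3",np.array([.53,-.19,.0315]),D@toolR(np.eye(3)))]
for z in(0,.1,.18):W.append((f"T{z}",)+pose(z,A,0,(o,D)))
W.append(("H15",)+pose(.15,A,0));W.append(("H5",)+pose(.05,A,0));W.append(("H0",)+pose(0,A,0))
pp=get_state()['eef_pos'];pr=R.from_euler('xyz',get_state()['ee_rot']).as_matrix()
for n,p,Rt in W:
    q,e=ikb(p,Rt,q);print(n,p.round(4),"err",round(e,4),q.round(2),"shift",((p-pp)/.25).round(3),"rot",(np.degrees(R.from_matrix(Rt@pr.T).as_rotvec())/30).round(3));pp,pr=p,Rt
E
python3 plan.py
```

```text
P1 [0.54 0.   0.27] err 0.0 [ 0.36  0.11 -0.22 -0.   -1.24 -0.36] shift [-0.107 -0.23   0.48 ] rot [0.074 0.897 0.309]
P2 [ 0.53 -0.19  0.25] err 0.0 [ 0.    0.16 -0.2   0.   -1.21 -0.  ] shift [-0.04 -0.76 -0.08] rot [0. 0. 0.]
P3 [ 0.53   -0.19    0.0315] err 0.0 [ 0.    0.38 -0.47  0.   -0.72 -0.  ] shift [ 0.     0.    -0.874] rot [0. 0. 0.]
T0 [ 0.53   -0.1994  0.0327] err 0.0 [ 0.19  0.39 -0.87  0.95 -0.65 -1.06] shift [ 0.    -0.038  0.005] rot [-1.  0.  0.]
T0.1 [ 0.53   -0.1994  0.1327] err 0.0 [ 0.26  0.26 -0.73  0.69 -0.86 -0.8 ] shift [0.  0.  0.4] rot [0. 0. 0.]
T0.18 [ 0.53   -0.1994  0.2127] err 0.0 [ 0.29  0.17 -0.61  0.59 -1.03 -0.66] shift [0.   0.   0.32] rot [0. 0. 0.]
H15 [0.5054 0.0548 0.2366] err 0.0 [ 0.92  0.08 -0.79  0.71 -1.14 -1.67] shift [-0.099  1.017  0.095] rot [-0.075 -0.931 -0.3  ]
H5 [0.5517 0.0473 0.1483] err 0.0 [ 0.78  0.24 -0.86  0.9  -0.92 -1.8 ] shift [ 0.185 -0.03  -0.353] rot [0. 0. 0.]
H0 [0.5749 0.0435 0.1041] err 0.0 [ 0.7   0.33 -0.88  1.03 -0.83 -1.9 ] shift [ 0.093 -0.015 -0.177] rot [0. 0. 0.]
```

>>> apply_moves(
  steps=[
    {"translation": [-0.02, 0, 0.06], "rotation": [0, 0.03, 0.01]},
    {"translation": [-0.04, 0, 0.14], "rotation": [0.01, 0.08, 0.03]},
    {"translation": [-0.06, -0.02, 0.22], "rotation": [0.01, 0.16, 0.05]},
    {"translation": [-0.08, -0.06, 0.3], "rotation": [0.02, 0.27, 0.09]},
    {"translation": [-0.1, -0.1, 0.37], "rotation": [0.03, 0.4, 0.14]},
    {"translation": [-0.11, -0.14, 0.43], "rotation": [0.04, 0.53, 0.18]},
    {"translation": [-0.11, -0.18, 0.48], "rotation": [0.05, 0.66, 0.22]},
    {"translation": [-0.11, -0.21, 0.48], "rotation": [0.06, 0.78, 0.26]},
    {"translation": [-0.11, -0.23, 0.48], "rotation": [0.07, 0.86, 0.29]},
    {"translation": [-0.11, -0.23, 0.48], "rotation": [0.07, 0.9, 0.31]},
  ],
)

```text
t: 9.62
eef_pos: [0.54, -0.0007, 0.2698]
ee_rot: [3.138, -0.001, -1.571]
force: [-0.0, 0.7, -3.3]
width: 0.0117
gripper_force: 35.0
```

>>> apply_moves(
  steps=[
    {"translation": [0, -0.04, 0], "rotation": [0, 0, 0]},
    {"translation": [-0.01, -0.12, 0], "rotation": [0, 0, 0]},
    {"translation": [-0.01, -0.22, -0.01], "rotation": [0, 0, 0]},
    {"translation": [-0.02, -0.33, -0.02], "rotation": [0, 0, 0]},
    {"translation": [-0.02, -0.44, -0.04], "rotation": [0, 0, 0]},
    {"translation": [-0.03, -0.55, -0.06], "rotation": [0, 0, 0]},
    {"translation": [-0.03, -0.65, -0.08], "rotation": [0, 0, 0]},
    {"translation": [-0.04, -0.72, -0.08], "rotation": [0, 0, 0]},
    {"translation": [-0.04, -0.76, -0.08], "rotation": [0, 0, 0]},
    {"translation": [-0.04, -0.76, -0.08], "rotation": [0, 0, 0]},
  ],
)

```text
t: 10.45
eef_pos: [0.5285, -0.1917, 0.2496]
ee_rot: [3.14, -0.003, -1.572]
force: [0.5, 0.8, -1.7]
width: 0.0119
gripper_force: 35.0
```

Run:
```python
from h import *
go(np.array([.53,-.19,.0315]),toolR(np.eye(3)));s=get_state();print(s['eef_pos'],s['ee_rot'],s['t'])
```

```text
shift [ 0.006  0.007 -0.872] rot [ 0.005 -0.004  0.002]
[ 0.52853443 -0.19165369  0.24958864] [ 3.13975701e+00 -2.77379428e-03 -1.57164407e+00] 10.45
```

>>> apply_moves(
  steps=[
    {"translation": [0, 0, -0.06], "rotation": [0, 0, 0]},
    {"translation": [0, 0, -0.18], "rotation": [0, 0, 0]},
    {"translation": [0, 0, -0.32], "rotation": [0, 0, 0]},
    {"translation": [0, 0, -0.46], "rotation": [0, 0, 0]},
    {"translation": [0, 0, -0.6], "rotation": [0, 0, 0]},
    {"translation": [0, 0, -0.71], "rotation": [0, 0, 0]},
    {"translation": [0, 0, -0.78], "rotation": [0, 0, 0]},
    {"translation": [0, 0, -0.83], "rotation": [0, 0, 0]},
    {"translation": [0, 0, -0.86], "rotation": [0, 0, 0]},
    {"translation": [0, 0, -0.87], "rotation": [0, 0, 0]},
  ],
)

```text
t: 11.28
eef_pos: [0.5286, -0.1894, 0.0315]
ee_rot: [3.138, -0.002, -1.569]
force: [-4.2, 2.6, 8.4]
width: 0.0117
gripper_force: 35.0
```

>>> apply_moves(
  steps=[
    {"translation": [0, 0, 0], "rotation": [0, 0, 0]},
    {"translation": [0, 0, 0], "rotation": [0, 0, 0]},
    {"translation": [0, 0, 0], "rotation": [0, 0, 0]},
    {"translation": [0, 0, 0], "rotation": [0, 0, 0]},
    {"translation": [0, 0, 0], "rotation": [0, 0, 0]},
    {"translation": [0, -0.002, 0], "rotation": [-0.1, 0, 0]},
    {"translation": [0, -0.01, 0.001], "rotation": [-0.25, 0, 0]},
    {"translation": [0, -0.019, 0.003], "rotation": [-0.48, 0, 0]},
    {"translation": [0, -0.028, 0.004], "rotation": [-0.72, 0, 0]},
    {"translation": [0, -0.038, 0.006], "rotation": [-0.95, 0, 0]},
  ],
  jaw=-0.3,
)

```text
t: 12.12
eef_pos: [0.5294, -0.2002, 0.0349]
ee_rot: [3.137, -0.399, -1.572]
force: [-0.8, -2.2, 0.6]
width: 0.0569
gripper_force: 0.0
```

>>> apply_moves(
  steps=[
    {"translation": [0, 0, 0], "rotation": [-0.05, 0, 0]},
    {"translation": [0, 0, 0], "rotation": [-0.05, 0, 0]},
    {"translation": [0, 0, 0], "rotation": [-0.05, 0, 0]},
    {"translation": [0, 0, 0], "rotation": [-0.05, 0, 0]},
    {"translation": [0, 0, 0], "rotation": [-0.05, 0, 0]},
    {"translation": [0, 0, 0], "rotation": [-0.05, 0, 0]},
    {"translation": [0, 0, 0], "rotation": [-0.05, 0, 0]},
    {"translation": [0, 0, 0], "rotation": [-0.05, 0, 0]},
    {"translation": [0, 0, 0], "rotation": [-0.05, 0, 0]},
    {"translation": [0, 0, 0], "rotation": [-0.05, 0, 0]},
  ],
  jaw=1,
  newtons=40,
)

```text
t: 12.95
eef_pos: [0.5286, -0.2013, 0.0343]
ee_rot: [3.133, -0.422, -1.572]
force: [0.3, -1.1, 1.4]
width: 0.0117
gripper_force: 40.0
```

Run:
```python
from h import *
import pickle
s=get_state();T=R.from_euler('xyz',s['ee_rot']).as_matrix();print(s['eef_pos'],s['ee_rot'],"grip pt",s['eef_pos']-T[:,2]*.0188,s['t'])
c=camera_model("wrist");im=grab_frame("wrist");pickle.dump((c,s,im),open("w7.pkl","wb"))
print("slot exp px",proj(c,[.53,-.238,.022],True),"end",proj(c,[.53,-.26,.022],True))
b,g,r=[im[:,:,i].astype(int) for i in range(3)]
m=((r>80)&(g<55)&(b<65)&(r>g+40)).astype(np.uint8)
n,l,st,ce=cv2.connectedComponentsWithStats(m)
for i in range(1,n):
    if st[i,4]>15:print(st[i],ce[i].round(1),onz(c,[ce[i]],.0225,True).round(4))
```

```text
[ 0.52861554 -0.20125859  0.03430969] [ 3.13347388 -0.42222578 -1.57211633] grip pt [ 0.52877834 -0.19355497  0.05145809] 12.95
slot exp px [[313.67193646 220.83935381]] end [[313.54020138 179.75506535]]
[  5  33  35  33 134] [21.7 51.3] [[ 0.7726 -0.3875  0.0225]]
[ 16  49  22  18 114] [26.6 57.3] [[ 0.7622 -0.3783  0.0225]]
[ 0 53  6  6 20] [ 2.2 55.8] [[ 0.8005 -0.3907  0.0225]]
[316 185   4  19  76] [317.5 194. ] [[ 0.528  -0.2521  0.0225]]
```

The regrip has a lean of -24° at 40 N. The red line reads (0.528,-0.252), matching the expected plate pose. I'll plan the way to the fixture from here.

```bash
cat > tgt.py <<'E'
from alpha import *
V=np.array([0,-.0118,.0343]);AL=-.422
def tgt(x,y,z,seat=None):
    o,S=seat or (u[:3],Rs)
    return o+S@(np.array([x,y,z])+V),S@E_('x',AL)@toolR(np.eye(3))
def chain(W):
    s=get_state();q=s['q'];pp=s['eef_pos'];pr=R.from_euler('xyz',s['ee_rot']).as_matrix()
    for n,(p,Rt) in W:
        q,e=ikb(p,Rt,q);print(n,p.round(4),"err",round(e,4),q.round(2),"shift",((p-pp)/.25).round(3),"rot",(np.degrees(R.from_matrix(Rt@pr.T).as_rotvec())/30).round(3));pp,pr=p,Rt
E
python3 - <<'E'
from tgt import *
s=get_state();T=R.from_euler('xyz',s['ee_rot']).as_matrix()
chain([("lift",(s['eef_pos']+[0,0,.2],T)),("H15",tgt(0,0,.15)),("H5",tgt(0,0,.05)),("H3",tgt(0,0,.025)),("H0",tgt(0,0,0))])
E
```

```text
lift [ 0.5286 -0.2012  0.2343] err 0.0 [ 0.24  0.14 -0.51  0.47 -1.08 -0.5 ] shift [0.  0.  0.8] rot [0. 0. 0.]
H15 [0.5043 0.0525 0.238 ] err 0.0 [ 0.9   0.01 -0.82  0.72 -1.05 -1.63] shift [-0.097  1.015  0.015] rot [-0.078 -0.945 -0.291]
H5 [0.5506 0.045  0.1497] err 0.0 [ 0.73  0.17 -0.91  0.95 -0.81 -1.79] shift [ 0.185 -0.03  -0.353] rot [0. 0. 0.]
H3 [0.5622 0.0431 0.1276] err 0.0 [ 0.68  0.22 -0.93  1.03 -0.76 -1.84] shift [ 0.046 -0.008 -0.088] rot [0. 0. 0.]
H0 [0.5738 0.0413 0.1055] err 0.0 [ 0.63  0.26 -0.94  1.12 -0.72 -1.9 ] shift [ 0.046 -0.008 -0.088] rot [0. 0. 0.]
```

>>> apply_moves(
  steps=[
    {"translation": [0, 0, 0.03], "rotation": [0, 0, 0]},
    {"translation": [0, 0, 0.09], "rotation": [0, 0, 0]},
    {"translation": [0, 0, 0.18], "rotation": [0, 0, 0]},
    {"translation": [0, 0, 0.29], "rotation": [0, 0, 0]},
    {"translation": [0, 0, 0.41], "rotation": [0, 0, 0]},
    {"translation": [0, 0, 0.53], "rotation": [0, 0, 0]},
    {"translation": [0, 0, 0.65], "rotation": [0, 0, 0]},
    {"translation": [0, 0.01, 0.74], "rotation": [0, 0, 0]},
    {"translation": [0, 0.05, 0.79], "rotation": [0, 0, 0]},
    {"translation": [0, 0.1, 0.81], "rotation": [0, 0, 0]},
  ],
)

```text
t: 13.83
eef_pos: [0.5288, -0.1755, 0.2391]
ee_rot: [3.136, -0.42, -1.573]
force: [0.2, -0.4, -2.6]
width: 0.0118
gripper_force: 40.0
```

>>> apply_moves(
  steps=[
    {"translation": [0, 0.1, 0], "rotation": [0, -0.05, -0.01]},
    {"translation": [-0.01, 0.2, 0], "rotation": [-0.01, -0.15, -0.04]},
    {"translation": [-0.02, 0.3, 0], "rotation": [-0.02, -0.26, -0.08]},
    {"translation": [-0.03, 0.4, 0], "rotation": [-0.03, -0.38, -0.12]},
    {"translation": [-0.04, 0.5, 0], "rotation": [-0.04, -0.5, -0.15]},
    {"translation": [-0.06, 0.6, 0], "rotation": [-0.05, -0.62, -0.19]},
    {"translation": [-0.08, 0.7, 0], "rotation": [-0.06, -0.74, -0.23]},
    {"translation": [-0.1, 0.8, 0], "rotation": [-0.07, -0.85, -0.26]},
    {"translation": [-0.1, 0.88, 0.01], "rotation": [-0.08, -0.92, -0.28]},
    {"translation": [-0.1, 0.92, 0.01], "rotation": [-0.08, -0.945, -0.29]},
  ],
)

```text
t: 14.67
eef_pos: [0.5027, 0.0558, 0.2393]
ee_rot: [-2.612, -0.37, -1.937]
force: [0.3, -0.3, -2.0]
width: 0.0117
gripper_force: 40.0
```

>>> apply_moves(
  steps=[
    {"translation": [0, 0, 0], "rotation": [0, 0, 0]},
    {"translation": [0.02, 0, -0.04], "rotation": [0, 0, 0]},
    {"translation": [0.05, 0, -0.1], "rotation": [0, 0, 0]},
    {"translation": [0.08, -0.01, -0.16], "rotation": [0, 0, 0]},
    {"translation": [0.12, -0.02, -0.22], "rotation": [0, 0, 0]},
    {"translation": [0.15, -0.02, -0.28], "rotation": [0, 0, 0]},
    {"translation": [0.17, -0.03, -0.32], "rotation": [0, 0, 0]},
    {"translation": [0.18, -0.03, -0.35], "rotation": [0, 0, 0]},
    {"translation": [0.18, -0.03, -0.35], "rotation": [0, 0, 0]},
    {"translation": [0.18, -0.03, -0.35], "rotation": [0, 0, 0]},
  ],
)

```text
t: 15.5
eef_pos: [0.5483, 0.0457, 0.1517]
ee_rot: [-2.614, -0.372, -1.939]
force: [0.7, -0.3, -2.1]
width: 0.0118
gripper_force: 40.0
```

Run:
```python
from tgt import *
s=get_state();print(s['t'],s['force'],s['width'])
T=R.from_euler('xyz',s['ee_rot']).as_matrix()
po=fk(s['q']*sg,k);print("fk vs meas",(po[0]-s['eef_pos'])*1000,"mrad",R.from_matrix(T.T@po[1]@Q0).as_rotvec()*1000)
Pl=T@np.linalg.inv(E_('x',AL)@toolR(np.eye(3)));print("plate in seat mm",((s['eef_pos']-Pl@V-u[:3])@Rs*1000).round(2),"rot mrad",(R.from_matrix(Rs.T@Pl).as_rotvec()*1000).round(1))
c=camera_model("wrist");im=grab_frame("wrist");pickle.dump((c,s,im),open("w8.pkl","wb"))
O=s['eef_pos']-Pl@V
print("slot top",proj(c,O+Pl@[0,-.048,.022],True),"slot bot",proj(c,O+Pl@[0,-.048,.016],True),"thin tip",proj(c,u[:3]+Rs@[0,-.048,.034],True),"thick tip/hole",proj(c,u[:3]+Rs@[0,.048,.034],True),proj(c,O+Pl@[0,.048,.022],True))
cv2.imwrite("pics/w8.png",cv2.resize(im[130:330,190:450],None,fx=3,fy=3,interpolation=cv2.INTER_CUBIC))
chain([("H3",tgt(0,0,.025)),("H0",tgt(0,0,0))])
```

```text
15.5 [ 0.67075912 -0.33682488 -2.1056004 ] 0.011815217081444859
fk vs meas [ 0.00036541  0.0004213  -0.0003388 ] mrad [-2.25933063e-14 -1.21901998e-13  1.41952848e-14]
plate in seat mm [-1.18  0.24 52.85] rot mrad [-2.   1.   0.9]
slot top [[317.19225209 222.08666633]] slot bot [[317.20103965 224.51476486]] thin tip [[315.36726754 235.85151359]] thick tip/hole [[315.27716674 391.67834781]] [[317.29777406 410.95028312]]
H3 [0.5622 0.0431 0.1276] err 0.0 [ 0.68  0.22 -0.93  1.03 -0.76 -1.84] shift [ 0.055 -0.012 -0.098] rot [ 0.003 -0.001 -0.001]
H0 [0.5738 0.0413 0.1055] err 0.0 [ 0.63  0.26 -0.94  1.12 -0.72 -1.9 ] shift [ 0.046 -0.008 -0.088] rot [0. 0. 0.]
```

View pics/w8.png

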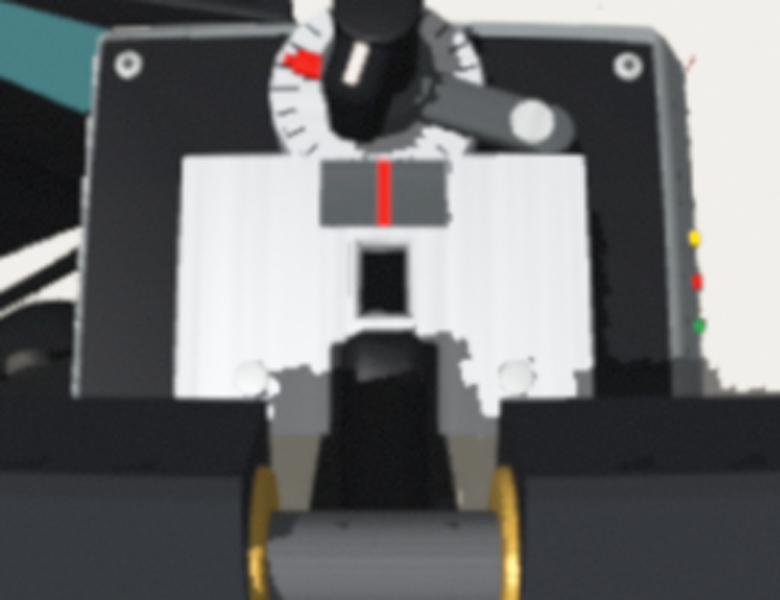

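The crop shows the slot at about (318.3,223.3) px, within 1 px of prediction. The clamp arm points down-slope at about 0.3 rad, clear of the plate. I'll lower the plate to just above the pin tips.

>>> apply_moves(
  steps=[
    {"translation": [0.01, -0.002, -0.015], "rotation": [0, 0, 0]},
    {"translation": [0.02, -0.004, -0.035], "rotation": [0, 0, 0]},
    {"translation": [0.035, -0.007, -0.06], "rotation": [0, 0, 0]},
    {"translation": [0.047, -0.01, -0.08], "rotation": [0, 0, 0]},
    {"translation": [0.056, -0.012, -0.094], "rotation": [0, 0, 0]},
    {"translation": [0.056, -0.012, -0.096], "rotation": [0, 0, 0]},
    {"translation": [0.056, -0.012, -0.096], "rotation": [0, 0, 0]},
    {"translation": [0.056, -0.012, -0.096], "rotation": [0, 0, 0]},
    {"translation": [0.056, -0.012, -0.096], "rotation": [0, 0, 0]},
    {"translation": [0.056, -0.012, -0.096], "rotation": [0, 0, 0]},
  ],
)

```text
t: 16.38
eef_pos: [0.5625, 0.0436, 0.1279]
ee_rot: [-2.614, -0.371, -1.938]
force: [-0.1, 0.7, -2.0]
width: 0.0117
gripper_force: 40.0
```

```bash
cat > chk.py <<'E'
from tgt import *
import sys
def rep(s):
    T=R.from_euler('xyz',s['ee_rot']).as_matrix();Pl=T@np.linalg.inv(E_('x',AL)@toolR(np.eye(3)));O=s['eef_pos']-Pl@V
    print(round(s['t'],2),"F seat",(s['force']@Rs).round(1),"w",round(s['width'],4),"plate in seat mm",((O-u[:3])@Rs*1000).round(2),"rot mrad",(R.from_matrix(Rs.T@Pl).as_rotvec()*1000).round(1))
    return O,Pl
if __name__=="__main__":
    s=get_state();O,Pl=rep(s)
    c=camera_model("wrist");im=grab_frame("wrist");pickle.dump((c,s,im),open(sys.argv[1]+".pkl","wb"))
    print("slot top",proj(c,O+Pl@[0,-.048,.022],True).round(1),"bot",proj(c,O+Pl@[0,-.048,.016],True).round(1),"thin tip",proj(c,u[:3]+Rs@[0,-.048,.034],True).round(1))
    g=cv2.cvtColor(im,cv2.COLOR_BGR2GRAY);print(g[206:244:1,304:334])
    chain([("H0",tgt(0,0,0))])
E
python3 -c "
import numpy as np;np.set_printoptions(linewidth=250,threshold=9999)
import sys;sys.argv=['chk.py','w9'];exec(open('chk.py').read())"
```

```text
16.38 F seat [-1.1  0.6 -1.7] w 0.0117 plate in seat mm [ 0.37  0.45 25.08] rot mrad [-0.6 -0.   1.3]
slot top [[317.3 222.1]] bot [[317.3 224.5]] thin tip [[318.1 226.4]]
[[210 214 217 219 218 218 214 215 216 215 215 213 213 213 213 214 216 218 217 215 213 213 212 212 212 212 215 216 215 213]
 [229 231 234 235 235 234 234 233 232 231 230 229 230 230 230 229 231 233 233 232 230 229 230 230 229 231 232 233 232 231]
 [231 235 237 237 233 232 232 232 230 229 227 226 226 228 228 228 230 231 231 230 230 229 230 231 232 234 235 236 235 234]
 [231 234 236 232 224 220 221 219 220 218 217 216 217 220 220 221 223 225 225 224 224 223 225 228 232 234 236 236 235 235]
 [231 234 235 227 211 204 200 197 198 198 197 198 200 203 204 207 209 212 210 209 208 210 216 224 231 234 235 237 235 234]
 [232 235 235 225 205 191 179 171 169 169 170 171 171 172 173 174 176 176 175 174 175 183 201 222 231 234 236 237 235 235]
 [233 234 235 226 200 173 147 132 131 130 129 128 127 127 126 127 128 127 126 125 131 153 189 220 231 235 236 237 236 234]
 [232 232 231 225 197 159 122 102 100 102  99  92  90  87  84  86  
[... 3174 characters left out ...]
77 177 178 179 178 178 179 180 179 182 192 202 217 228 234 235 232 231 229 227]
 [234 234 235 230 203 171 133 109 103 101 101 100 101 101 101 102 102 103 102 105 116 130 150 181 208 216 193 183 182 179]
 [222 210 196 173 132  92  64  52  49  47  48  48  47  46  48  47  47  47  47  47  53  62  78 108 141 154 133 129 129 130]
 [180 149 121  92  63  44  37  36  35  35  32  34  31  32  31  31  31  32  30  29  30  32  37  51  70  82  89 105 112 112]
 [117  82  59  43  37  36  40  39  36  37  35  36  35  33  34  32  33  31  33  30  30  32  31  31  33  40  60  82  89  90]]
H0 [0.5738 0.0413 0.1055] err 0.0 [ 0.63  0.26 -0.94  1.12 -0.72 -1.9 ] shift [ 0.045 -0.009 -0.089] rot [ 0.002 -0.    -0.002]
```

The thin pin's tip shows in the slot at (317.3,227.5), with the slot centre at (317.3,223.8), within about 0.5 mm of the prediction. I'll lower onto the pins slowly.

>>> apply_moves(
  steps=[
    {"translation": [0.003, -0.001, -0.006], "rotation": [0, 0, 0]},
    {"translation": [0.006, -0.001, -0.012], "rotation": [0, 0, 0]},
    {"translation": [0.009, -0.002, -0.018], "rotation": [0, 0, 0]},
    {"translation": [0.013, -0.002, -0.024], "rotation": [0, 0, 0]},
    {"translation": [0.016, -0.003, -0.03], "rotation": [0, 0, 0]},
    {"translation": [0.019, -0.003, -0.036], "rotation": [0, 0, 0]},
    {"translation": [0.022, -0.004, -0.042], "rotation": [0, 0, 0]},
    {"translation": [0.025, -0.004, -0.048], "rotation": [0, 0, 0]},
    {"translation": [0.028, -0.005, -0.054], "rotation": [0, 0, 0]},
    {"translation": [0.0315, -0.005, -0.06], "rotation": [0, 0, 0]},
  ],
)

```text
t: 17.27
eef_pos: [0.5704, 0.0421, 0.1125]
ee_rot: [-2.614, -0.372, -1.938]
force: [-0.4, 0.0, -1.6]
width: 0.0117
gripper_force: 40.0
```

```bash
python3 -c "
from chk import *
rep(get_state());chain([('H0',tgt(0,0,0))])"
```

```text
17.27 F seat [-1.1 -0.  -1.3] w 0.0117 plate in seat mm [0.21 0.3  7.72] rot mrad [-0.9  0.3  1.4]
H0 [0.5738 0.0413 0.1055] err 0.0 [ 0.63  0.26 -0.94  1.12 -0.72 -1.9 ] shift [ 0.013 -0.003 -0.028] rot [ 0.003 -0.001 -0.001]
```

>>> apply_moves(
  steps=[
    {"translation": [0.001, 0, -0.003], "rotation": [0, 0, 0]},
    {"translation": [0.003, 0, -0.006], "rotation": [0, 0, 0]},
    {"translation": [0.004, -0.001, -0.009], "rotation": [0, 0, 0]},
    {"translation": [0.006, -0.001, -0.012], "rotation": [0, 0, 0]},
    {"translation": [0.008, -0.001, -0.015], "rotation": [0, 0, 0]},
    {"translation": [0.009, -0.002, -0.018], "rotation": [0, 0, 0]},
    {"translation": [0.011, -0.002, -0.021], "rotation": [0, 0, 0]},
    {"translation": [0.012, -0.002, -0.023], "rotation": [0, 0, 0]},
    {"translation": [0.012, -0.002, -0.023], "rotation": [0, 0, 0]},
    {"translation": [0.012, -0.002, -0.023], "rotation": [0, 0, 0]},
  ],
)

```text
t: 18.1
eef_pos: [0.5734, 0.0415, 0.1069]
ee_rot: [-2.614, -0.372, -1.939]
force: [0.7, -1.6, -1.3]
width: 0.0116
gripper_force: 40.0
```

```bash
python3 -c "
from chk import *
rep(get_state());chain([('H0',tgt(0,0,0))])"
```

```text
18.1 F seat [ 0.3 -1.5 -1.6] w 0.0116 plate in seat mm [0.27 0.17 1.39] rot mrad [-1.1  0.2  1.1]
H0 [0.5738 0.0413 0.1055] err 0.0 [ 0.63  0.26 -0.94  1.12 -0.72 -1.9 ] shift [ 0.001 -0.001 -0.006] rot [ 0.003 -0.001 -0.001]
```

>>> apply_moves(
  steps=[
    {"translation": [0, 0, -0.001], "rotation": [0, 0, 0]},
    {"translation": [0.001, 0, -0.002], "rotation": [0, 0, 0]},
    {"translation": [0.001, 0, -0.003], "rotation": [0, 0, 0]},
    {"translation": [0.002, 0, -0.004], "rotation": [0, 0, 0]},
    {"translation": [0.002, 0, -0.005], "rotation": [0, 0, 0]},
    {"translation": [0.003, -0.001, -0.006], "rotation": [0, 0, 0]},
    {"translation": [0.003, -0.001, -0.006], "rotation": [0, 0, 0]},
    {"translation": [0.003, -0.001, -0.006], "rotation": [0, 0, 0]},
    {"translation": [0.003, -0.001, -0.006], "rotation": [0, 0, 0]},
    {"translation": [0.003, -0.001, -0.006], "rotation": [0, 0, 0]},
  ],
)

```text
t: 18.93
eef_pos: [0.5741, 0.0415, 0.1054]
ee_rot: [-2.614, -0.371, -1.938]
force: [0.9, -2.3, 0.3]
width: 0.0114
gripper_force: 40.0
```

```bash
python3 -c "
from chk import *
rep(get_state())"
```

```text
18.93 F seat [ 1.3 -2.1 -0.3] w 0.0114 plate in seat mm [ 0.21  0.23 -0.3 ] rot mrad [-0.9  0.3  1.4]
```

>>> apply_moves(
  steps=[
    {"translation": [0, 0, -0.001], "rotation": [0, 0, 0]},
    {"translation": [0.001, 0, -0.002], "rotation": [0, 0, 0]},
    {"translation": [0.001, 0, -0.003], "rotation": [0, 0, 0]},
    {"translation": [0.002, 0, -0.004], "rotation": [0, 0, 0]},
    {"translation": [0.002, 0, -0.004], "rotation": [0, 0, 0]},
    {"translation": [0.002, 0, -0.004], "rotation": [0, 0, 0]},
    {"translation": [0.002, 0, -0.004], "rotation": [0, 0, 0]},
    {"translation": [0.002, 0, -0.004], "rotation": [0, 0, 0]},
    {"translation": [0.002, 0, -0.004], "rotation": [0, 0, 0]},
    {"translation": [0.002, 0, -0.004], "rotation": [0, 0, 0]},
  ],
)

```text
t: 19.77
eef_pos: [0.5746, 0.0414, 0.1044]
ee_rot: [-2.614, -0.372, -1.938]
force: [1.5, -2.9, 0.5]
width: 0.0118
gripper_force: 40.0
```

```bash
python3 -c "
from chk import *
rep(get_state())"
```

```text
19.77 F seat [ 1.9 -2.6 -0.4] w 0.0118 plate in seat mm [ 0.17  0.22 -1.4 ] rot mrad [-1.   0.3  1.3]
```

>>> apply_moves(
  steps=[
    {"translation": [0, 0, -0.001], "rotation": [0, 0, 0]},
    {"translation": [0.001, 0, -0.002], "rotation": [0, 0, 0]},
    {"translation": [0.001, 0, -0.003], "rotation": [0, 0, 0]},
    {"translation": [0.002, 0, -0.004], "rotation": [0, 0, 0]},
    {"translation": [0.002, 0, -0.005], "rotation": [0, 0, 0]},
    {"translation": [0.003, -0.001, -0.006], "rotation": [0, 0, 0]},
    {"translation": [0.003, -0.001, -0.006], "rotation": [0, 0, 0]},
    {"translation": [0.003, -0.001, -0.006], "rotation": [0, 0, 0]},
    {"translation": [0.003, -0.001, -0.006], "rotation": [0, 0, 0]},
    {"translation": [0.003, -0.001, -0.006], "rotation": [0, 0, 0]},
  ],
)

```text
t: 20.6
eef_pos: [0.5754, 0.0413, 0.1029]
ee_rot: [-2.614, -0.371, -1.938]
force: [1.5, -3.1, 0.2]
width: 0.012
gripper_force: 40.0
```

```bash
python3 -c "
from chk import *
rep(get_state())"
```

```text
20.6 F seat [ 1.8 -2.8 -0.7] w 0.012 plate in seat mm [ 0.17  0.26 -3.12] rot mrad [-0.7  0.3  1.4]
```

>>> apply_moves(
  steps=[
    {"translation": [0, 0, -0.001], "rotation": [0, 0, 0]},
    {"translation": [0.001, 0, -0.002], "rotation": [0, 0, 0]},
    {"translation": [0.001, 0, -0.003], "rotation": [0, 0, 0]},
    {"translation": [0.002, 0, -0.004], "rotation": [0, 0, 0]},
    {"translation": [0.002, 0, -0.005], "rotation": [0, 0, 0]},
    {"translation": [0.003, -0.001, -0.006], "rotation": [0, 0, 0]},
    {"translation": [0.003, -0.001, -0.006], "rotation": [0, 0, 0]},
    {"translation": [0.003, -0.001, -0.006], "rotation": [0, 0, 0]},
    {"translation": [0.003, -0.001, -0.006], "rotation": [0, 0, 0]},
    {"translation": [0.003, -0.001, -0.006], "rotation": [0, 0, 0]},
  ],
)

```text
t: 21.43
eef_pos: [0.5759, 0.0411, 0.1026]
ee_rot: [-2.612, -0.371, -1.938]
force: [-14.7, 2.2, 16.4]
width: 0.0116
gripper_force: 40.0
```

```bash
python3 -c "
from chk import *
rep(get_state())"
```

```text
21.43 F seat [-5.5 -0.1 21.4] w 0.0116 plate in seat mm [ 0.56  0.16 -3.62] rot mrad [-0.6 -1.4  2.2]
```

Contact registered at 21 N normal, with the plate estimate at -3.6 mm, so the true seat is about 3.5 mm lower than I measured. I'll relax the pressure, release and retract along the tool.

>>> apply_moves(
  steps=[
    {"translation": [-0.001, 0, 0.002], "rotation": [0, 0, 0]},
    {"translation": [-0.002, 0, 0.003], "rotation": [0, 0, 0]},
    {"translation": [-0.002, 0, 0.003], "rotation": [0, 0, 0]},
    {"translation": [-0.002, 0, 0.003], "rotation": [0, 0, 0]},
    {"translation": [-0.002, 0, 0.003], "rotation": [0, 0, 0]},
    {"translation": [-0.002, 0, 0.003], "rotation": [0, 0, 0]},
    {"translation": [-0.002, 0, 0.003], "rotation": [0, 0, 0]},
    {"translation": [-0.002, 0, 0.003], "rotation": [0, 0, 0]},
    {"translation": [-0.002, 0, 0.003], "rotation": [0, 0, 0]},
    {"translation": [-0.002, 0, 0.003], "rotation": [0, 0, 0]},
  ],
)

```text
t: 22.27
eef_pos: [0.5758, 0.0412, 0.1026]
ee_rot: [-2.613, -0.371, -1.938]
force: [-6.3, 0.2, 9.4]
width: 0.0114
gripper_force: 40.0
```

>>> apply_moves(
  steps=[
    {"translation": [0, 0, 0], "rotation": [0, 0, 0]},
    {"translation": [0, 0, 0], "rotation": [0, 0, 0]},
    {"translation": [0, 0, 0], "rotation": [0, 0, 0]},
    {"translation": [0, 0, 0], "rotation": [0, 0, 0]},
    {"translation": [0, 0, 0], "rotation": [0, 0, 0]},
    {"translation": [0, 0, 0], "rotation": [0, 0, 0]},
    {"translation": [0, 0, 0], "rotation": [0, 0, 0]},
    {"translation": [0, 0, 0], "rotation": [0, 0, 0]},
    {"translation": [0, 0, 0], "rotation": [0, 0, 0]},
    {"translation": [0, 0, 0], "rotation": [0, 0, 0]},
  ],
  jaw=-0.1,
)

```text
t: 23.1
eef_pos: [0.5756, 0.0409, 0.1021]
ee_rot: [-2.614, -0.372, -1.938]
force: [0.5, -0.5, -0.3]
width: 0.0483
gripper_force: 0.0
```

```bash
cat > clampplan.py <<'E'
from chk import *
u2=u.copy();u2[:3]+=Rs@[0,0,-.0036];np.save("seat2.npy",u2)
s=get_state();rep(s)
c=camera_model("wrist");im=grab_frame("wrist");pickle.dump((c,s,im),open("w10.pkl","wb"))
# plate check: slot/red line
b,g,r=[im[:,:,i].astype(int) for i in range(3)]
m=((r>80)&(g<70)&(b<80)&(r>g+40)).astype(np.uint8);n,l,st,ce=cv2.connectedComponentsWithStats(m)
for i in range(1,n):
    if st[i,4]>12:
        P=onplane(c,[ce[i]],u2[:3]+Rs@[0,0,.0225],Rs[:,2],True);print("red",st[i],ce[i].round(1),"at z22.5:",((P-u2[:3])@Rs*1000).round(1))
# reach for clamp grip: th clamp angle, beta lean about wing x
rng=np.random.default_rng(0);G=u2[:3]+Rs@[0,-.104,.0565]
for th in(.3,.6,.95,1.3,1.57):
    row=[]
    for be in(-50,-40,-30,-20,0,20,30,40,50):
        for fl in(0,1):
            K=Rs@E_('z',-th)@E_('z',0.)  # clamp frame: x opposite to arm -> up-slope at th=0
            Rt=K@E_('x',np.radians(be))@toolR(np.eye(3));Rt=Rt@FL if fl else Rt
            p=G+Rt[:,2]*.0188
            bst=min((ikb(p,Rt,rng.uniform([-1,-.5,-1,-3,-1.5,-3],[1.2,1,0,1.6,0,3])) for _ in range(8)),key=lambda t:t[1])
            if bst[1]<2e-3:row.append((be,fl,bst[0].round(2).tolist()))
    print("th",th,*row,sep="\n   ")
E
python3 clampplan.py
```

```text
23.1 F seat [ 0.3 -0.4 -0.6] w 0.0483 plate in seat mm [ 0.03 -0.09 -3.91] rot mrad [-1.   0.3  1.3]
red [279 106  16  11 127] [287.1 111. ] at z22.5: [[  17.  -111.6   22.5]]
red [316 184   4  21  67] [317.9 194.1] at z22.5: [[ -0.2 -62.6  22.5]]
red [445 204   4   5  15] [446.6 205.9] at z22.5: [[-68.8 -57.1  22.5]]
th
   0.3
   (-50, 0, [0.62, 0.47, -0.67, 0.72, -1.12, -1.85])
   (-50, 1, [0.62, 0.47, -0.67, 0.72, -1.12, 1.29])
   (-40, 0, [0.58, 0.36, -0.78, 0.8, -0.95, -1.86])
   (-40, 1, [0.58, 0.36, -0.78, 0.8, -0.95, 1.28])
   (-30, 0, [0.52, 0.26, -0.88, 0.91, -0.76, -1.88])
   (-30, 1, [0.52, 0.26, -0.88, 0.91, -0.76, 1.26])
   (-20, 0, [0.39, 0.17, -0.99, 1.1, -0.55, -1.93])
   (-20, 1, [0.39, 0.17, -0.99, 1.1, -0.55, 1.21])
   (20, 0, [0.02, 0.11, -0.58, -0.75, -0.34, 0.26])
   (20, 1, [0.02, 0.11, -0.58, -0.75, -0.34, -2.89])
   (30, 0, [-0.29, 0.18, -0.47, -1.12, -0.65, 0.8])
   (30, 1, [-0.29, 0.18, -0.47, -1.12, -0.65, -2.34])
   (40, 0, [-0.48, 0.29, -0.43, -1.26, -0.9, 1.07])
   (40, 1, [-0.48, 0.29, -0.43, -1.26, -0.9, -2.07])
   (50, 0, [-0.59, 0.41, -0.39, -1.33,
[... 2187 characters left out ...]
 1.55])
   (40, 1, [-0.81, 0.44, -0.95, -2.24, -1.05, -1.6])
   (50, 0, [-0.9, 0.8, -1.0, -2.22, -1.48, 1.89])
   (50, 1, [-0.9, 0.8, -1.0, -2.22, -1.48, -1.26])
th
   1.57
   (-50, 0, [0.18, 0.49, -0.08, -0.13, -1.36, -1.86])
   (-50, 1, [0.18, 0.49, -0.08, -0.13, -1.36, 1.28])
   (-40, 0, [0.21, 0.39, -0.23, -0.08, -1.15, -1.9])
   (-40, 1, [0.21, 0.39, -0.23, -0.08, -1.15, 1.24])
   (-30, 0, [0.26, 0.29, -0.39, -0.02, -0.92, -1.98])
   (-30, 1, [0.26, 0.29, -0.39, -0.02, -0.92, 1.16])
   (-20, 0, [0.31, 0.2, -0.57, 0.1, -0.67, -2.12])
   (-20, 1, [0.31, 0.2, -0.57, 0.1, -0.67, 1.03])
   (30, 0, [-0.64, 0.22, -0.95, -2.46, -0.67, 1.28])
   (30, 1, [-0.64, 0.22, -0.95, -2.46, -0.67, -1.86])
```

The plate is released and seated, with its red line at (-0.2,-62.6) in the seat frame. A -30° lean on the knob is reachable for the whole turn. I'll work out the clamp angle from the pointer and the arm's end cap.

```bash
cat > ang.py <<'E'
from chk import *
u2=np.load("seat2.npy")
c,s,im=pickle.load(open("w10.pkl","rb"));c8,_,im8=pickle.load(open("w8.pkl","rb"))
S=lambda c,px,z:((onplane(c,[px],u2[:3]+Rs@[0,0,z],Rs[:,2],True)-u2[:3])@Rs*1000)[0]
for z in(.016,.02,.024,.028,.032):
    a=S(c8,(367.7,170.2),z)-[0,-104,0];t=S(c,(287.1,111),z)-[0,-104,0];t8=S(c8,(291,150.7),z)-[0,-104,0]
    print(z,"cap w8",a[:2].round(1),"th",np.arctan2(a[1],-a[0]).round(3),"tail w10",t[:2].round(1),np.arctan2(-t[1],t[0]).round(3),"tail w8",t8[:2].round(1),np.arctan2(-t8[1],t8[0]).round(3))
# wing in w10: black pixels near the knob; bright arm cap
g=cv2.cvtColor(im,cv2.COLOR_BGR2GRAY)
print("knob top px",proj(c,u2[:3]+Rs@[0,-.104,.066],True),"hub",proj(c,u2[:3]+Rs@[0,-.104,.036],True))
m=((g<40)).astype(np.uint8);roi=np.zeros_like(m);roi[20:150,260:380]=1
n,l,st,ce=cv2.connectedComponentsWithStats(m*roi);print(st[1:][st[1:,4]>60],ce[1:][st[1:,4]>60])
for y in range(60,150,6):print(y,''.join('#' if v<30 else '+' if v<60 else '.' if v<120 else ' ' for v in g[y,250:390]))
E
python3 ang.py
```

```text
0.016 cap w8 [-36.9   4.7] th 0.127 tail w10 [ 17.6 -11.3] 0.57 tail w8 [ 17.7 -10.1] 0.518
0.02 cap w8 [-36.4   6.2] th 0.169 tail w10 [17.2 -9. ] 0.482 tail w8 [17.4 -8.4] 0.447
0.024 cap w8 [-35.8   7.7] th 0.212 tail w10 [16.9 -6.8] 0.381 tail w8 [17.1 -6.6] 0.37
0.028 cap w8 [-35.2   9.2] th 0.255 tail w10 [16.5 -4.5] 0.266 tail w8 [16.8 -4.9] 0.284
0.032 cap w8 [-34.6  10.7] th 0.299 tail w10 [16.1 -2.2] 0.138 tail w8 [16.5 -3.2] 0.19
knob top px [[317.6161693   78.41915189]] hub [[317.58241502 110.71273522]]
[[ 260   20   26   63  583]
 [ 295   50   44   90 2381]
 [ 260   79   21   23  242]
 [ 260  108   15   42  431]
 [ 361  109   19   13  190]
 [ 359  142   21    8  102]] [[271.58662093  56.21955403]
 [317.13775724  96.42167157]
 [271.16528926  91.7107438 ]
 [265.80278422 127.02552204]
 [371.51578947 114.08421053]
 [367.25490196 146.75490196]]
60 +++++++++++++++++++++++++++.                                   .+++++++.     .+++#++++##+                                                   
66 ++++++++++++++++++++++++++++.                        .+++++++++++++++++++++++++++++#####
[... 1232 characters left out ...]
++.                     .+################################+++++++++...++..........................++++++++++++++++++++++
126 ++++++++++++++++++++++.                       .+########################++++++++++++++++.......................................           ..
132 +++++++++++++++++++++++                        .+######################+++++++++++++++++....................................                
138 ++++++++++++++++++++++++.                            ....+#########++++++++++.........          .....++++++..................               
144 ++++++++++++++++++++++++++.                                 .....................                          ..+#####++++++++++...............
```

The tail seen in two views agrees at z≈27 mm, giving a clamp angle of about 0.28. Now the approach waypoints.

```bash
cat > cl.py <<'E'
from chk import *
u2=np.load("seat2.npy");BE=np.radians(-30)
def cp(th,back=0.,g=.0605,be=BE):
    K=Rs@E_('z',-th);Rt=K@E_('x',be)@toolR(np.eye(3))
    return u2[:3]+Rs@[0,-.104,g]+Rt[:,2]*(.0188-back),Rt
E
python3 - <<'E'
from cl import *
s=get_state();T=R.from_euler('xyz',s['ee_rot']).as_matrix()
chain([("retract",(s['eef_pos']-T[:,2]*.07,T)),("pre",cp(.28,.07)),("grip",cp(.28)),("t1",cp(.7)),("t2",cp(1.13)),("t3",cp(1.57)),("out",cp(1.57,.1))])
E
```

```text
retract [0.5506 0.0741 0.1585] err 0.0 [ 0.8   0.19 -0.86  0.88 -0.86 -1.77] shift [-0.1    0.133  0.225] rot [0. 0. 0.]
pre [ 0.5381 -0.0214  0.168 ] err 0.0 [ 0.66  0.17 -0.8   0.73 -0.93 -1.77] shift [-0.05  -0.382  0.038] rot [ 0.086  0.013 -0.564]
grip [ 0.5524 -0.0578  0.1099] err 0.0 [ 0.52  0.25 -0.89  0.92 -0.77 -1.88] shift [ 0.057 -0.146 -0.232] rot [0. 0. 0.]
t1 [ 0.5497 -0.0555  0.1083] err 0.0 [ 0.49  0.27 -0.68  0.54 -0.83 -1.86] shift [-0.011  0.009 -0.006] rot [ 0.372 -0.06  -0.708]
t2 [ 0.5481 -0.052   0.1071] err 0.0 [ 0.39  0.29 -0.51  0.24 -0.9  -1.9 ] shift [-0.006  0.014 -0.005] rot [ 0.381 -0.062 -0.725]
t3 [ 0.5479 -0.048   0.1067] err 0.0 [ 0.26  0.28 -0.39 -0.02 -0.93 -1.98] shift [-0.001  0.016 -0.002] rot [ 0.389 -0.063 -0.742]
out [ 0.5514 -0.0485  0.2066] err 0.0 [ 0.26  0.2  -0.25 -0.02 -1.15 -1.98] shift [ 0.014 -0.002  0.4  ] rot [0. 0. 0.]
```

>>> apply_moves(
  steps=[
    {"translation": [-0.005, 0.007, 0.011], "rotation": [0, 0, 0]},
    {"translation": [-0.015, 0.02, 0.034], "rotation": [0, 0, 0]},
    {"translation": [-0.03, 0.04, 0.068], "rotation": [0, 0, 0]},
    {"translation": [-0.05, 0.066, 0.112], "rotation": [0, 0, 0]},
    {"translation": [-0.07, 0.093, 0.157], "rotation": [0, 0, 0]},
    {"translation": [-0.09, 0.12, 0.2], "rotation": [0, 0, 0]},
    {"translation": [-0.1, 0.133, 0.225], "rotation": [0, 0, 0]},
    {"translation": [-0.1, 0.08, 0.235], "rotation": [0.02, 0, -0.12]},
    {"translation": [-0.12, 0, 0.24], "rotation": [0.04, 0, -0.28]},
    {"translation": [-0.13, -0.1, 0.25], "rotation": [0.06, 0.01, -0.42]},
  ],
)

```text
t: 23.98
eef_pos: [0.5429, 0.0165, 0.1647]
ee_rot: [-2.634, -0.345, -2.153]
force: [0.3, 0.8, -0.2]
width: 0.0484
gripper_force: 0.0
```

>>> apply_moves(
  steps=[
    {"translation": [-0.01, -0.08, 0.01], "rotation": [0.02, 0, -0.1]},
    {"translation": [-0.02, -0.15, 0.01], "rotation": [0.026, 0, -0.144]},
    {"translation": [-0.02, -0.15, 0.01], "rotation": [0.026, 0, -0.144]},
    {"translation": [-0.02, -0.15, 0.01], "rotation": [0.026, 0, -0.144]},
    {"translation": [-0.02, -0.15, 0.01], "rotation": [0.026, 0, -0.144]},
    {"translation": [-0.02, -0.15, 0.01], "rotation": [0.026, 0, -0.144]},
    {"translation": [-0.02, -0.15, 0.01], "rotation": [0.026, 0, -0.144]},
    {"translation": [-0.02, -0.15, 0.01], "rotation": [0.026, 0, -0.144]},
    {"translation": [-0.02, -0.15, 0.01], "rotation": [0.026, 0, -0.144]},
    {"translation": [-0.02, -0.15, 0.01], "rotation": [0.026, 0, -0.144]},
  ],
)

```text
t: 24.82
eef_pos: [0.5381, -0.0213, 0.1671]
ee_rot: [-2.642, -0.335, -2.223]
force: [0.2, 0.1, 0.7]
width: 0.0486
gripper_force: 0.0
```

Run:
```python
from cl import *
chain([("pre",cp(.28,.07)),("grip",cp(.28))])
s=get_state();c=camera_model("wrist");im=grab_frame("wrist");pickle.dump((c,s,im),open("w11.pkl","wb"))
b,g,r=[im[:,:,i].astype(int) for i in range(3)]
m=((r>80)&(g<70)&(b<80)&(r>g+40)).astype(np.uint8);n,l,st,ce=cv2.connectedComponentsWithStats(m)
for i in range(1,n):
    if st[i,4]>12:
        P=onplane(c,[ce[i]],u2[:3]+Rs@[0,0,.0225],Rs[:,2],True);print("red",st[i],ce[i].round(1),"at z22.5:",((P-u2[:3])@Rs*1000).round(1))
pt=lambda x,y,z:proj(c,u2[:3]+Rs@E_('z',-.28)@[x,y,z]+Rs@[0,-.104,0],True)[0].round(0)
print("wing top ends",pt(0,.02,.066),pt(0,-.02,.066),"corners",pt(.006,.02,.066),pt(-.006,.02,.066))
y=cv2.cvtColor(im,cv2.COLOR_BGR2GRAY);x0,y0=250,60
for yy in range(60,330,8):print(yy,''.join('#' if v<30 else '+' if v<60 else '.' if v<120 else ' ' for v in y[yy,240:400:2]))
```

```text
pre [ 0.5381 -0.0214  0.168 ] err 0.0 [ 0.66  0.17 -0.8   0.73 -0.93 -1.77] shift [-0.    -0.001  0.003] rot [ 0.001  0.002 -0.001]
grip [ 0.5524 -0.0578  0.1099] err 0.0 [ 0.52  0.25 -0.89  0.92 -0.77 -1.88] shift [ 0.057 -0.146 -0.232] rot [0. 0. 0.]
red [117  46   6  16  45] [120.2  53.1] at z22.5: [[ 134.9 -375.5   22.5]]
red [126  58   5  15  43] [127.7  64.5] at z22.5: [[ 125.7 -352.6   22.5]]
red [120  62   7  19  62] [123.2  72. ] at z22.5: [[ 130.7 -344.    22.5]]
red [131  85  16  32 151] [140.2  96. ] at z22.5: [[ 112.4 -302.5   22.5]]
red [123  88   3   6  14] [123.9  90.5] at z22.5: [[ 129.6 -317.6   22.5]]
red [101 109   9  10  67] [104.9 113.2] at z22.5: [[ 150.4 -298.    22.5]]
red [132 118  18  28 170] [141.3 131.5] at z22.5: [[ 113.  -260.8   22.5]]
red [102 121  10  11  81] [106.6 125.7] at z22.5: [[ 148.4 -282.1   22.5]]
red [106 149  10  11  87] [110.6 153.9] at z22.5: [[ 144.5 -249.2   22.5]]
red [284 265  14   9 104] [291.3 269.1] at z22.5: [[  16.6 -110.2   22.5]]
red [629 459  11  21 151] [633.7 471.1] at z22.5: [[-223.6  165.7   22.5]]
wing top ends [317. 29
[... 2232 characters left out ...]
++++++++++++++++++++
268 ++++########++++++++....++++++++###+.....++##+...............        ...+#######
276 ........############+.........+++###+   ###++++++++++++++++++++...++++.         
284 .......##############+...........###+. +###+...    .   .#+++++++++#####+........
292 .....##################+..........+#######...   ......###################.......
300 ...++++++++++++++++++++++++........................++++++++++++++++++++++++.....
308 ................................................................................
316 ................................................................................
324 ................................................................................
```

In the image the wing spans about 308–328 by 226–296, which matches the prediction, so the 0.28 angle is good. I'll descend and grip.

>>> apply_moves(
  steps=[
    {"translation": [0.004, -0.01, -0.016], "rotation": [0, 0, 0]},
    {"translation": [0.011, -0.029, -0.046], "rotation": [0, 0, 0]},
    {"translation": [0.02, -0.051, -0.081], "rotation": [0, 0, 0]},
    {"translation": [0.028, -0.073, -0.116], "rotation": [0, 0, 0]},
    {"translation": [0.037, -0.095, -0.151], "rotation": [0, 0, 0]},
    {"translation": [0.045, -0.117, -0.186], "rotation": [0, 0, 0]},
    {"translation": [0.052, -0.134, -0.213], "rotation": [0, 0, 0]},
    {"translation": [0.056, -0.144, -0.229], "rotation": [0, 0, 0]},
    {"translation": [0.057, -0.146, -0.232], "rotation": [0, 0, 0]},
    {"translation": [0.057, -0.146, -0.232], "rotation": [0, 0, 0]},
  ],
)

```text
t: 25.7
eef_pos: [0.5521, -0.0587, 0.1087]
ee_rot: [-2.643, -0.336, -2.224]
force: [-0.6, -0.3, 0.5]
width: 0.0482
gripper_force: 0.0
```

>>> apply_moves(
  steps=[
    {"translation": [0, 0, 0], "rotation": [0, 0, 0]},
    {"translation": [0, 0, 0], "rotation": [0, 0, 0]},
    {"translation": [0, 0, 0], "rotation": [0, 0, 0]},
    {"translation": [0, 0, 0], "rotation": [0, 0, 0]},
    {"translation": [0, 0, 0], "rotation": [0, 0, 0]},
    {"translation": [0, 0, 0], "rotation": [0, 0, 0]},
    {"translation": [0, 0, 0], "rotation": [0, 0, 0]},
    {"translation": [0, 0, 0], "rotation": [0, 0, 0]},
    {"translation": [0, 0, 0], "rotation": [0, 0, 0]},
    {"translation": [0, 0, 0], "rotation": [0, 0, 0]},
  ],
  jaw=1,
  newtons=15,
)

```text
t: 26.53
eef_pos: [0.553, -0.058, 0.1096]
ee_rot: [-2.642, -0.334, -2.224]
force: [5.4, -3.2, 1.0]
width: 0.0118
gripper_force: 15.0
```

```bash
cat > rows.py <<'E'
from cl import *
import sys
a,b=map(float,sys.argv[1:3])
s=get_state();T=R.from_euler('xyz',s['ee_rot']).as_matrix();print(s['t'],s['force'].round(1),s['width'],"err vs cp mm",((s['eef_pos']-cp(a)[0])@Rs*1000).round(1),(R.from_matrix(cp(a)[1].T@T).as_rotvec()*1000).round(0))
p0,R0=cp(a)
for i in range(1,11):
    p,Rt=cp(a+(b-a)*min(i,9)/9);print(((p-p0)/.25).round(3).tolist(),(np.degrees(R.from_matrix(Rt@R0.T).as_rotvec())/30).round(3).tolist())
E
python3 rows.py .28 .7
```

```text
26.5333 [ 5.4 -3.2  1. ] 0.011819434371502045 err vs cp mm [ 0.4 -0.1 -0.5] [ 2. -1.  1.]
[-0.001, 0.001, -0.001] [0.041, -0.007, -0.079]
[-0.003, 0.002, -0.002] [0.083, -0.013, -0.157]
[-0.004, 0.002, -0.002] [0.124, -0.02, -0.236]
[-0.005, 0.003, -0.003] [0.165, -0.027, -0.315]
[-0.006, 0.004, -0.004] [0.207, -0.033, -0.393]
[-0.008, 0.006, -0.004] [0.248, -0.04, -0.472]
[-0.009, 0.007, -0.005] [0.289, -0.047, -0.551]
[-0.01, 0.008, -0.006] [0.33, -0.053, -0.63]
[-0.011, 0.009, -0.006] [0.372, -0.06, -0.708]
[-0.011, 0.009, -0.006] [0.372, -0.06, -0.708]
```

Gripped squarely. I'll turn the knob in three stages, checking after the first.

>>> apply_moves(
  steps=[
    {"translation": [-0.001, 0.001, -0.001], "rotation": [0.041, -0.007, -0.079]},
    {"translation": [-0.003, 0.002, -0.002], "rotation": [0.083, -0.013, -0.157]},
    {"translation": [-0.004, 0.002, -0.002], "rotation": [0.124, -0.02, -0.236]},
    {"translation": [-0.005, 0.003, -0.003], "rotation": [0.165, -0.027, -0.315]},
    {"translation": [-0.006, 0.004, -0.004], "rotation": [0.207, -0.033, -0.393]},
    {"translation": [-0.008, 0.006, -0.004], "rotation": [0.248, -0.04, -0.472]},
    {"translation": [-0.009, 0.007, -0.005], "rotation": [0.289, -0.047, -0.551]},
    {"translation": [-0.01, 0.008, -0.006], "rotation": [0.33, -0.053, -0.63]},
    {"translation": [-0.011, 0.009, -0.006], "rotation": [0.372, -0.06, -0.708]},
    {"translation": [-0.011, 0.009, -0.006], "rotation": [0.372, -0.06, -0.708]},
  ],
)

```text
t: 27.37
eef_pos: [0.5504, -0.0558, 0.1081]
ee_rot: [-2.768, -0.178, -2.567]
force: [0.9, -0.9, 2.7]
width: 0.0121
gripper_force: 15.0
```

```bash
python3 rows.py .7 1.13; python3 rows.py 1.13 1.57 | tail -10
```

```text
27.3667 [ 0.9 -0.9  2.7] 0.012092303923052513 err vs cp mm [ 0.6 -0.1 -0.5] [-0. -1.  4.]
[-0.001, 0.001, -0.001] [0.042, -0.007, -0.081]
[-0.002, 0.003, -0.001] [0.085, -0.014, -0.161]
[-0.003, 0.004, -0.002] [0.127, -0.021, -0.242]
[-0.004, 0.006, -0.002] [0.169, -0.027, -0.322]
[-0.004, 0.007, -0.003] [0.211, -0.034, -0.403]
[-0.005, 0.009, -0.003] [0.254, -0.041, -0.483]
[-0.006, 0.011, -0.004] [0.296, -0.048, -0.564]
[-0.006, 0.012, -0.004] [0.338, -0.055, -0.645]
[-0.006, 0.014, -0.005] [0.381, -0.062, -0.725]
[-0.006, 0.014, -0.005] [0.381, -0.062, -0.725]
[-0.0, 0.002, -0.0] [0.043, -0.007, -0.082]
[-0.001, 0.004, -0.001] [0.087, -0.014, -0.165]
[-0.001, 0.005, -0.001] [0.13, -0.021, -0.247]
[-0.001, 0.007, -0.001] [0.173, -0.028, -0.33]
[-0.001, 0.009, -0.001] [0.216, -0.035, -0.412]
[-0.001, 0.011, -0.001] [0.26, -0.042, -0.495]
[-0.001, 0.013, -0.002] [0.303, -0.049, -0.577]
[-0.001, 0.014, -0.002] [0.346, -0.056, -0.66]
[-0.001, 0.016, -0.002] [0.389, -0.063, -0.742]
[-0.001, 0.016, -0.002] [0.389, -0.063, -0.742]
```

>>> apply_moves(
  steps=[
    {"translation": [-0.001, 0.001, -0.001], "rotation": [0.042, -0.007, -0.081]},
    {"translation": [-0.002, 0.003, -0.001], "rotation": [0.085, -0.014, -0.161]},
    {"translation": [-0.003, 0.004, -0.002], "rotation": [0.127, -0.021, -0.242]},
    {"translation": [-0.004, 0.006, -0.002], "rotation": [0.169, -0.027, -0.322]},
    {"translation": [-0.004, 0.007, -0.003], "rotation": [0.211, -0.034, -0.403]},
    {"translation": [-0.005, 0.009, -0.003], "rotation": [0.254, -0.041, -0.483]},
    {"translation": [-0.006, 0.011, -0.004], "rotation": [0.296, -0.048, -0.564]},
    {"translation": [-0.006, 0.012, -0.004], "rotation": [0.338, -0.055, -0.645]},
    {"translation": [-0.006, 0.014, -0.005], "rotation": [0.381, -0.062, -0.725]},
    {"translation": [-0.006, 0.014, -0.005], "rotation": [0.381, -0.062, -0.725]},
  ],
)

```text
t: 28.2
eef_pos: [0.5489, -0.0525, 0.107]
ee_rot: [-2.94, -0.071, -2.925]
force: [0.3, 0.9, 5.9]
width: 0.0118
gripper_force: 15.0
```

>>> apply_moves(
  steps=[
    {"translation": [0, 0.002, 0], "rotation": [0.043, -0.007, -0.082]},
    {"translation": [-0.001, 0.004, -0.001], "rotation": [0.087, -0.014, -0.165]},
    {"translation": [-0.001, 0.005, -0.001], "rotation": [0.13, -0.021, -0.247]},
    {"translation": [-0.001, 0.007, -0.001], "rotation": [0.173, -0.028, -0.33]},
    {"translation": [-0.001, 0.009, -0.001], "rotation": [0.216, -0.035, -0.412]},
    {"translation": [-0.001, 0.011, -0.001], "rotation": [0.26, -0.042, -0.495]},
    {"translation": [-0.001, 0.013, -0.002], "rotation": [0.303, -0.049, -0.577]},
    {"translation": [-0.001, 0.014, -0.002], "rotation": [0.346, -0.056, -0.66]},
    {"translation": [-0.001, 0.016, -0.002], "rotation": [0.389, -0.063, -0.742]},
    {"translation": [-0.001, 0.016, -0.002], "rotation": [0.389, -0.063, -0.742]},
  ],
)

```text
t: 29.03
eef_pos: [0.5487, -0.0486, 0.1066]
ee_rot: [-3.141, -0.032, 2.98]
force: [1.5, 1.2, 5.9]
width: 0.012
gripper_force: 15.0
```

```bash
python3 rows.py 1.57 1.57 | head -1
```

```text
29.0333 [1.5 1.2 5.9] 0.011952808179515613 err vs cp mm [ 0.8 -0.5 -0.5] [-0. -3.  2.]
```

Turned to 1.57. I'll release and back out.

>>> apply_moves(
  steps=[
    {"translation": [0, 0, 0], "rotation": [0, 0, 0]},
    {"translation": [0, 0, 0], "rotation": [0, 0, 0]},
    {"translation": [0, 0, 0], "rotation": [0, 0, 0]},
    {"translation": [0, 0, 0], "rotation": [0, 0, 0]},
    {"translation": [0, 0, 0], "rotation": [0, 0, 0]},
    {"translation": [0, 0, 0], "rotation": [0, 0, 0]},
    {"translation": [0, 0, 0], "rotation": [0, 0, 0]},
    {"translation": [0, 0, 0], "rotation": [0, 0, 0]},
    {"translation": [0, 0, 0], "rotation": [0, 0, 0]},
    {"translation": [0, 0, 0], "rotation": [0, 0, 0]},
  ],
  jaw=0.1,
)

```text
t: 29.87
eef_pos: [0.5479, -0.0483, 0.1059]
ee_rot: [-3.14, -0.034, 2.981]
force: [-0.2, 0.5, 0.2]
width: 0.0395
gripper_force: 0.0
```

>>> apply_moves(
  steps=[
    {"translation": [0.001, 0, 0.02], "rotation": [0, 0, 0]},
    {"translation": [0.002, 0, 0.06], "rotation": [0, 0, 0]},
    {"translation": [0.004, -0.001, 0.12], "rotation": [0, 0, 0]},
    {"translation": [0.006, -0.001, 0.18], "rotation": [0, 0, 0]},
    {"translation": [0.009, -0.001, 0.25], "rotation": [0, 0, 0]},
    {"translation": [0.011, -0.002, 0.32], "rotation": [0, 0, 0]},
    {"translation": [0.013, -0.002, 0.37], "rotation": [0, 0, 0]},
    {"translation": [0.014, -0.002, 0.4], "rotation": [0, 0, 0]},
    {"translation": [0.014, -0.002, 0.4], "rotation": [0, 0, 0]},
    {"translation": [0.014, -0.002, 0.4], "rotation": [0, 0, 0]},
  ],
)

```text
t: 30.7
eef_pos: [0.5514, -0.0488, 0.2062]
ee_rot: [-3.141, -0.034, 2.981]
force: [0.2, 0.6, -0.2]
width: 0.0393
gripper_force: 0.0
```

Run:
```python
from cl import *
s=get_state();print(s['t'],s['eef_pos'],s['width'],s['force'])
Sx=lambda c,px,z:((onplane(c,[px],u2[:3]+Rs@[0,0,z],Rs[:,2],True)-u2[:3])@Rs*1000)[0]
c=camera_model("wrist");im=grab_frame("wrist");pickle.dump((c,s,im),open("w12.pkl","wb"))
b,g,r=[im[:,:,i].astype(int) for i in range(3)]
m=((r>80)&(g<70)&(b<80)&(r>g+40)).astype(np.uint8);n,l,st,ce=cv2.connectedComponentsWithStats(m)
print("axis@27",proj(c,u2[:3]+Rs@[0,-.104,.027],True).round(0),"mark",proj(c,u2[:3]+Rs@[0,-.125,.02],True).round(0),"slot",proj(c,u2[:3]+Rs@[0,-.048,.022],True).round(0))
for i in range(1,n):
    if st[i,4]>12 and np.abs(Sx(c,ce[i],.0225)).max()<200:print("red",st[i],ce[i].round(1),Sx(c,ce[i],.0225).round(1),Sx(c,ce[i],.027).round(1))
```

```text
30.7 [ 0.55137301 -0.04877099  0.2061752 ] 0.03928365015243807 [ 0.21909692  0.63779084 -0.22435349]
axis@27 [[318. 257.]] mark [[290. 259.]] slot [[389. 258.]]
red [284 254  17   7  70] [294.1 257.5] [  -0.7 -122.    22.5] [   0.3 -121.7   27. ]
```

The pointer and the red mark coincide: one blob at x≈0, y≈-122 mm, which reads about 1.57 rad. The gripper is clear, so I'm handing in.

```bash
python3 -c "
from station import *
print(job_done())"
```

```text
the job is handed in; nothing more can be done
None
```

The press plate is fully down over both guide pins, the clamp pointer reads about 1.57 rad on the red mark, and the job was handed in at about 31 s; `job_done()` returned no verdict.

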